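# Slip-test the bench blocks

### The job

Find out which of the bench blocks still grip, using the tilting test ramp: lower its board flat, set all the blocks upright on the board behind the black line (the handle end), then lift the board by its steel handle to its upper stop so that the slick blocks slide down, and wait there about two seconds with all of them on the board. Then put the blocks that stayed put upright into the wooden tote with the tall end boards and the ones that slid into the plain low steel tray, and leave the ramp board lowered flat.

Things in the scene. Friction and masses are not known exactly. Their poses are not given: they have to be found in the camera images.
- ramp (a joint): tilt of the test ramp's board, rad: 0 flat, 0.38 at its upper stop. The hinge is stiff: the board stays where it is left; lifting the loaded board by the handle takes about 15 N, pushing it down about 6 N
- ramp_handle (a point): middle of the board's steel handle: a round bar 14 mm thick, 110 mm long along the board's y, 42 mm out from the board's edge nearest the robot; about 54 mm above the table when flat. x axis: along the board towards the hinge, z: the board's normal. The bar is 292 mm from the hinge line along the board and 30 mm above it
- ramp_hinge (a point): middle of the hinge line at the far, low edge of the board, on the board's underside, 24 mm above the table; the board turns about its own y through this point, the handle end rising
- start_zone (a point): middle of the start zone, on the board's upper surface (38 mm above the table when flat). x axis downhill to the hinge, y across, z normal. Blocks are set with centres on the y line through this point, x axes downhill; four fit side by side, 62 mm apart (y = -93, -31, 31, 93 mm). Black line 48 mm downhill. A slick block slides to about 148 mm downhill when the board is up; one that grips stays near 0
- stand: fixed wooden base of the test ramp, 250 by 260 mm, 20 mm high; origin: centre of its underside. Over it lies the white board, 250 mm long, 278 mm wide. Edge strips 12 mm high: inner faces 47 mm uphill of the start zone's middle and 131 mm to either side of it; at the low end a stop strip 24 mm high, inner face 183 mm downhill of that point
- tote: wooden tote for the blocks that grip: shallow tray with two 60 mm tall dark end boards (at its +y and -y ends); inside 100 mm (x) by 215 mm (y), floor 4 mm thick, long sides 22 mm high. Origin: centre of its underside, on the table
- tray: plain open steel tray for the blocks that slid: inside 100 mm (x) by 215 mm (y), floor 4 mm thick, all four walls 22 mm high. Origin: centre of its underside, on the table. In tray and tote alike, three blocks stand in a row along y, 68 mm apart, with their y axes (handle bars) along the tray's y
- block_a_mid (a point): bench block, all look alike (3 or 4 of five present, others None): 70 (x) by 50 (y) by 36 mm high, about 130 g, on a black sole. On top a steel handle: square bar 10 mm thick, 48 mm long along y, between 6 mm legs 36 mm apart inside. This point: centre; underside 36 mm below, bar centre 32 mm above, block top level with it. Grip or slick sole cannot be seen, only tested
- block_b_mid (a point): bench block, all look alike (3 or 4 of five present, others None): 70 (x) by 50 (y) by 36 mm high, about 130 g, on a black sole. On top a steel handle: square bar 10 mm thick, 48 mm long along y, between 6 mm legs 36 mm apart inside. This point: centre; underside 36 mm below, bar centre 32 mm above, block top level with it. Grip or slick sole cannot be seen, only tested
- block_c_mid (a point): bench block, all look alike (3 or 4 of five present, others None): 70 (x) by 50 (y) by 36 mm high, about 130 g, on a black sole. On top a steel handle: square bar 10 mm thick, 48 mm long along y, between 6 mm legs 36 mm apart inside. This point: centre; underside 36 mm below, bar centre 32 mm above, block top level with it. Grip or slick sole cannot be seen, only tested
- block_d_mid (a point): bench block, all look alike (3 or 4 of five present, others None): 70 (x) by 50 (y) by 36 mm high, about 130 g, on a black sole. On top a steel handle: square bar 10 mm thick, 48 mm long along y, between 6 mm legs 36 mm apart inside. This point: centre; underside 36 mm below, bar centre 32 mm above, block top level with it. Grip or slick sole cannot be seen, only tested
- block_e_mid (a point): bench block, all look alike (3 or 4 of five present, others None): 70 (x) by 50 (y) by 36 mm high, about 130 g, on a black sole. On top a steel handle: square bar 10 mm thick, 48 mm long along y, between 6 mm legs 36 mm apart inside. This point: centre; underside 36 mm below, bar centre 32 mm above, block top level with it. Grip or slick sole cannot be seen, only tested
- screwdriver_grip (a point): bystander: screwdriver lying beyond the ramp; leave it alone
- cup_rim (a point): bystander: paper cup beyond the blocks, 85 mm high, mouth centre; leave it alone
- drill_chuck (a point): bystander: cordless drill lying on its side beyond the trays, about 200 mm by 210 mm, 62 mm high; this point is on its chuck; leave it alone
Mind the look-alikes: they are no part of the job. Leave any purple or turquoise look-alike of the part that bears block_c_mid alone.

How it is judged (in metres and radians):
On the way, in this order (a step that is already met when the one before it is completed fails the run):
1. the ramp board is lowered flat (under 0.03 rad) (value of joint ramp below 0.03 rad), for 0.2 s.
2. board flat (under 0.03 rad), all present blocks upright on it in the start zone (centres no more than 21 mm downhill of the start zone's middle), let go (value of joint ramp below 0.03 rad and z of block_a_mid in the frame of start_zone between 0.028 and 0.044 m and y of block_a_mid in the frame of start_zone between -0.14 and 0.14 m and x of block_a_mid in the frame of start_zone between -0.03 and 0.021 m and angle between each of block_a_mid, block_b_mid, block_c_mid, block_d_mid, block_e_mid's own z axis and vertical below 0.1 rad and contact force between the fingers and block_a below 0.3 N and z of block_b_mid in the frame of start_zone between 0.028 and 0.044 m and y of block_b_mid in the frame of start_zone between -0.14 and 0.14 m and x of block_b_mid in the frame of start_zone between -0.03 and 0.021 m and contact force between the fingers and block_b below 0.3 N and z of block_c_mid in the frame of start_zone between 0.028 and 0.044 m and y of block_c_mid in the frame of start_zone between -0.14 and 0.14 m and x of block_c_mid in the frame of start_zone between -0.03 and 0.021 m and contact force between the fingers and block_c below 0.3 N and z of block_d_mid in the frame of start_zone between 0.028 and 0.044 m and y of block_d_mid in the frame of start_zone between -0.14 and 0.14 m and x of block_d_mid in the frame of start_zone between -0.03 and 0.021 m and contact force between the fingers and block_d below 0.3 N and z of block_e_mid in the frame of start_zone between 0.028 and 0.044 m and y of block_e_mid in the frame of start_zone between -0.14 and 0.14 m and x of block_e_mid in the frame of start_zone between -0.03 and 0.021 m and contact force between the fingers and block_e below 0.3 N), for 0.4 s.
3. the board is raised to its upper stop (over 0.36 rad) with all present blocks on it, not held, for 1 s (value of joint ramp above 0.36 rad and z of block_a_mid in the frame of start_zone between 0.028 and 0.044 m and y of block_a_mid in the frame of start_zone between -0.14 and 0.14 m and x of block_a_mid in the frame of start_zone between -0.03 and 0.19 m and contact force between the fingers and block_a below 0.3 N and z of block_b_mid in the frame of start_zone between 0.028 and 0.044 m and y of block_b_mid in the frame of start_zone between -0.14 and 0.14 m and x of block_b_mid in the frame of start_zone between -0.03 and 0.19 m and contact force between the fingers and block_b below 0.3 N and z of block_c_mid in the frame of start_zone between 0.028 and 0.044 m and y of block_c_mid in the frame of start_zone between -0.14 and 0.14 m and x of block_c_mid in the frame of start_zone between -0.03 and 0.19 m and contact force between the fingers and block_c below 0.3 N and z of block_d_mid in the frame of start_zone between 0.028 and 0.044 m and y of block_d_mid in the frame of start_zone between -0.14 and 0.14 m and x of block_d_mid in the frame of start_zone between -0.03 and 0.19 m and contact force between the fingers and block_d below 0.3 N and z of block_e_mid in the frame of start_zone between 0.028 and 0.044 m and y of block_e_mid in the frame of start_zone between -0.14 and 0.14 m and x of block_e_mid in the frame of start_zone between -0.03 and 0.19 m and contact force between the fingers and block_e below 0.3 N), for 1 s.
At the end, for the whole second after the job is handed in: every present block that grips stands upright (within 0.12 rad) on the floor of the wooden tote and every slick one on the floor of the steel tray, at rest, and the ramp board is flat (under 0.03 rad) (value of joint ramp below 0.03 rad and x of block_a_mid in the frame of tray between -0.05 and 0.05 m and y of block_a_mid in the frame of tray between -0.105 and 0.105 m and z of block_a_mid in the frame of tray between 0.03 and 0.05 m and angle between each of block_a_mid, block_b_mid, block_c_mid, block_d_mid, block_e_mid's own z axis and vertical below 0.12 rad and linear speed of each of block_a, block_b, block_c, block_d, block_e below 0.02 m/s and x of block_b_mid in the frame of tote between -0.05 and 0.05 m and y of block_b_mid in the frame of tote between -0.105 and 0.105 m and z of block_b_mid in the frame of tote between 0.03 and 0.05 m and x of block_c_mid in the frame of tray between -0.05 and 0.05 m and y of block_c_mid in the frame of tray between -0.105 and 0.105 m and z of block_c_mid in the frame of tray between 0.03 and 0.05 m and x of block_d_mid in the frame of tote between -0.05 and 0.05 m and y of block_d_mid in the frame of tote between -0.105 and 0.105 m and z of block_d_mid in the frame of tote between 0.03 and 0.05 m and x of block_e_mid in the frame of tray between -0.05 and 0.05 m and y of block_e_mid in the frame of tray between -0.105 and 0.105 m and z of block_e_mid in the frame of tray between 0.03 and 0.05 m); the robot touches nothing.
It fails at once if a bystander (screwdriver, cup or drill) is moved more than 40 mm (distance of any of screwdriver_grip, cup_rim, drill_chuck from where it was at the start of the episode above 0.04 m).
Of block_a, block_b, block_c, block_d, block_e only 3 to 4 are there at a start; the rules pass over those that are not, and their reading is None.
At some moment in a run one of block_a, block_b, block_c, block_d, block_e may be knocked a few centimetres aside while the robot is not near it.
It also fails if it takes over 210 s, if anything falls off the work surface, if the arm or the gripper's body presses on something with over 40 N, if the wrist force passes 120 N, or if a joint passes its speed limit or range.

### The arm

A 7-joint arm with a two-finger parallel gripper is mounted at the origin on the work surface. World frame = base frame: x ahead of the robot, y to its left, z up, the work surface at z = 0. Lengths are in m, angles in degrees, forces in N, time in s.
With the tool pointing down it reaches from about 0.425 to 0.875 m from the base axis. Payload 4.7 kg.
Tool frame: the origin (TCP) lies where the fingers leave the gripper's body, on its centre line; the fingertips stand 70 mm ahead of it and the grasp point (between the pads) lies 51 mm ahead of it (env.tip_reach is the distance from the TCP to the fingertips, in m); z points along the fingers, x is the direction in which the jaws open and shut, and the axes are right-handed (so a half turn about z gives the same grasp; the last joint's range is limited). The gripper opens to 87 mm and grips with 3 to 60 N. Pads are 19 mm wide; open, the fingers measure 117 mm over their backs; the gripper's body (75 mm by 190 mm) begins 51 mm behind the grasp point.
Start: joints at [66.698, 18.392, -4.016, 83.108, 1.295, 78.541, -3.26], TCP at [0.266, -0.593, 0.292] pointing down, gripper open.
Joint ranges: [-163.93, 163.93], [-17.29, 119.83], [-79.2, 71.16], [3.27, 140.29], [-89.18, 269.18], [5.43, 117.66], [-154.24, 154.24]. Speed limits (degrees/s): [147.25, 147.25, 180, 180, 180, 180, 180].

### API

Orientations are given as [roll, pitch, yaw] about the fixed x, y, z axes, in that order (R = Rz(yaw) Ry(pitch) Rx(roll)).
In Python, from cell import env, optics, order gives the robot as it stands.
- The arm moves only by the shell command python3 -m creep 'ROWS' [FORCE]. ROWS is JSON, a list of rows, each a list of 7 numbers: the shift along the tool's x, y, z in cm, then the turn, a rotation vector about the tool's x, y, z in rad, then the opening, from 0 (shut) to 1 (fully open). A call has 1 to 20 rows; each row shifts and turns the pose as measured when the row begins, along the tool's axes as they then stand; what a row does not reach is not made up. A row lasts 1/10 s, in which the tool goes at most 50 mm and 8.59 degrees, less where a joint would pass 70% of its speed; a pose out of reach is approached as far as the arm can. A call with a gripper value outside its range is refused whole. The fingers move at their own pace and stop on an object; FORCE is the grip in N (left out, the last holds). Time passes only in rows, so rows that do not move let the fingers close. It gives the time, the measured TCP pose, the force and the opening at its end, in the units of the state.
- env.get_obs(): the state, without advancing time (a new reading comes with each control period).
- optics.read_camera(name): name is "side" or "top"; returns a dict with "frame" (480x640x3 uint8, blue, green, red), "z_map" (480x640 float32, m along the optical axis (not along the pixel's ray), 0 where there is no reading), "fx", "fy", "cx", "cy" (pixels), "R" (3x3) and "t" (3): a world point X has camera coordinates R X + t. Camera axes: x right, y down, z forward; pixel columns grow to the right and rows downward; lengths in m; the calibration is good to about 2 mm. A picture is of the moment at which its call begins.
- order.sign_off(): hands the job in, once; it reports no verdict.
The state is a dict: "time_s": time; "qpos": joint angles; "joint_velocities": joint speeds; "effort": joint torques, N m; "tool_pos": TCP position; "tool_rot": TCP orientation; "force": force on the tool from outside, world axes, zero at the start; "wrist_torque": the same for the moment, N m; "grip_width": finger opening in m.
Only numpy, scipy, OpenCV 4.12 (cv2) and the standard library are available. Lean on these libraries where they do the work, as an engineer would, in place of code of your own. Each camera call takes 0.05 s, during which the arm holds its last target. There are 200 camera calls.

## Working session

There is one attempt and no reset: what is moved stays moved. The work goes in short steps, Python scripts to look and compute and a shell command to move; the robot and the scene stay as the last step left them, time stands still between calls to the robot, and variables do not carry over. Pictures are saved under pics/ and viewed, on a budget of 14 in all, crops included, one or two more only if the job needs it, and the job is handed in when it is done.

```bash
ls; mkdir -p pics; cat > h.py <<'E'
import numpy as np, cv2
from cell import env, optics, order
def shot(name, fn=None):
    c=optics.read_camera(name)
    np.savez('last_%s.npz'%name, **{k:np.asarray(v) for k,v in c.items()})
    if fn: cv2.imwrite('pics/'+fn, c['frame'])
    return c
def world(c):
    z=c['z_map']; v,u=np.indices(z.shape)
    P=np.stack([(u-c['cx'])*z/c['fx'],(v-c['cy'])*z/c['fy'],z],-1)
    return (P-c['t'])@c['R']
E
python3 - <<'E'
from h import *
for n in ['top','side']:
    c=shot(n,n+'0.png'); print(n,c['fx'],c['R'].round(3).tolist(),c['t'])
o=env.get_obs(); print(o['time_s'],o['tool_pos'],o['tool_rot'],o['grip_width'],o['force'])
E
```

```text
pics
top 451.24050727198994 [[-0.017, -1.0, 0.024], [-0.989, 0.013, -0.149], [0.148, -0.027, -0.989]] [0.08646773 0.6110095  1.02170136]
side 607.2788319874771 [[-0.876, -0.482, 0.009], [-0.281, 0.496, -0.821], [0.391, -0.722, -0.57]] [0.59494449 0.18001984 1.19314138]
0.1 [ 0.26532775 -0.59296632  0.2912659 ] [ 1.79994988e+02  9.83991196e-02 -6.58901638e+01] 0.0868207339025482 [-0.43231237 -0.54325859 -0.42275657]
```

View pics/top0.png

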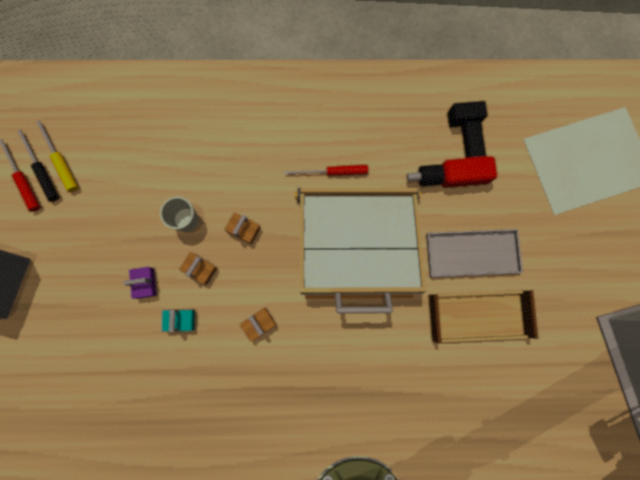

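View pics/side0.png

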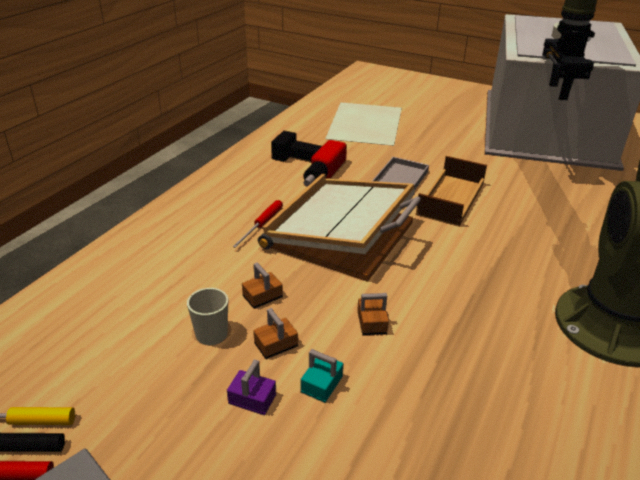

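Top view: orange blocks at (243,228), (198,268) and (258,325). The purple (141,283) and turquoise (178,321) ones are look-alikes. The ramp is at (360,245) with its handle at (363,305). The steel tray is at (473,254), and the tote, with dark end boards, at (483,317). The three orange blocks match the plain "all look alike" set. I'll measure with depth, and a crop will confirm.

```bash
cat >> h.py <<'E'
def blocks(c, W=None, zmin=0.0, dbg=True):
    """orange blobs -> list of (body xy centre, top-z, bar xy, bar yaw)"""
    W=world(c) if W is None else W
    hsv=cv2.cvtColor(c['frame'],cv2.COLOR_BGR2HSV)
    m=((hsv[...,0]>=4)&(hsv[...,0]<=14)&(hsv[...,1]>160)&(hsv[...,2]>60)).astype(np.uint8)
    m=cv2.morphologyEx(m,cv2.MORPH_CLOSE,np.ones((9,9)))
    n,l,s,cc=cv2.connectedComponentsWithStats(m)
    out=[]
    for i in range(1,n):
        if not 200<s[i][4]<6000: continue
        x0,y0,w,h=s[i][:4]; 
        sub=np.zeros(l.shape,bool); sub[max(0,y0-8):y0+h+8,max(0,x0-8):x0+w+8]=1
        P=W[(l==i)]; Pz=P[:,2]
        A=W[sub]; zt=np.percentile(Pz,60)
        out.append((cc[i].round(0),s[i][4],P.mean(0),A[A[:,2]>np.median(Pz)+0.022]))
    return out
E
python3 - <<'E'
from h import *
c=dict(np.load('last_top.npz')); W=world(c)
for b in blocks(c,W):
    B=b[3]; 
    if len(B)<4: print(b[:3],len(B)); continue
    d=np.linalg.svd(B[:,:2]-B[:,:2].mean(0))[2][0]
    print(b[0],b[1],'body',b[2].round(3),'bar',B.mean(0).round(3),B[:,2].max().round(3),len(B),'yaw',np.degrees(np.arctan2(d[1],d[0])).round(0))
for nm,p in dict(handle=(363,310),hL=(340,310),hR=(388,310),boardTL=(306,199),boardTR=(413,199),boardBL=(308,284),boardBR=(416,284),lineL=(310,249),lineR=(412,248),tray=(473,254),tote=(483,317),chuck=(413,178)).items():
    print(nm,W[p[1],p[0]].round(3))
H=(W[...,2]); 
for y in (235,254,272): print([W[y,x].round(3).tolist() for x in (426,428,432,514,518,520)])
big=np.hstack([cv2.resize(c['frame'][190:350,110:290],None,fx=3,fy=3)]);cv2.imwrite('pics/crop1.png',big)
E
```

```text
[347. 170.] 431 body [0.79  0.006 0.027] bar [0.454 0.105 1.099] 1.099 11 yaw -180.0
[ 26. 191.] 547 body [0.744 0.779 0.031] bar [0.454 0.105 1.099] 1.099 16 yaw 171.0
[246. 230.] 294 body [0.638 0.25  0.05 ] bar [0.634 0.253 0.145] 1.099 112 yaw 38.0
[201. 270.] 262 body [0.546 0.356 0.039] bar [0.546 0.352 0.134] 1.099 116 yaw 70.0
handle [ 0.449 -0.011  0.124]
hL [0.45  0.039 0.124]
hR [ 0.448 -0.064  0.126]
boardTL [0.713 0.109 0.045]
boardTR [ 0.709 -0.147  0.051]
boardBL [0.508 0.106 0.086]
boardBR [ 0.504 -0.136  0.089]
lineL [0.589 0.101 0.072]
lineR [ 0.588 -0.135  0.071]
tray [ 0.58  -0.301  0.003]
tote [ 0.426 -0.316  0.001]
chuck [ 0.764 -0.153  0.04 ]
[[0.628, -0.185, 0.01], [0.626, -0.187, 0.022], [0.628, -0.201, 0.007], [0.625, -0.404, 0.009], [0.626, -0.419, 0.0], [0.626, -0.422, 0.003]]
[[0.582, -0.185, 0.001], [0.58, -0.187, 0.012], [0.581, -0.199, 0.005], [0.578, -0.402, 0.005], [0.577, -0.407, 0.016], [0.576, -0.41, 0.021]]
[[0.537, -0.183, -0.001], [0.537, -0.188, 0.001], [0.537, -0.197, 0.003], [0.532, -0.39, 0.025], [0.532, -0.401, 0.022], [0.532, -0.406, 0.021]]
```

View pics/crop1.png

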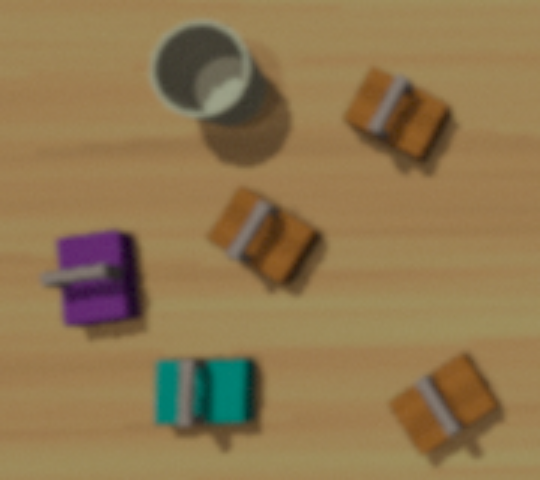

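The crop confirms it: three orange blocks with bars at full-image (240,225), (193,266) and (256,325). The purple and turquoise ones are to be left alone. Next I measure the bars and turn the tool towards the ramp.

```bash
cat >> h.py <<'E'
def bars(c, wins, zlo, zhi):
    """wins: pixel windows (u,v,halfsize); grey bar pixels in height band -> centre, yaw of bar"""
    W=world(c); r=[]
    for u,v,k in wins:
        P=W[v-k:v+k,u-k:u+k].reshape(-1,3); P=P[(P[:,2]>zlo)&(P[:,2]<zhi)]
        d=np.linalg.svd(P[:,:2]-P[:,:2].mean(0))[2][0]
        r.append((P.mean(0).round(4),len(P),round(float(np.degrees(np.arctan(d[1]/d[0]))),1)))
    return r
def st():
    o=env.get_obs(); print(round(o['time_s'],1),np.round(o['tool_pos'],4),np.round(o['tool_rot'],1),'w',round(o['grip_width'],4),'F',np.round(o['force'],1)); return o
def need(x,y,z,yaw=None):
    from scipy.spatial.transform import Rotation as R
    o=st(); Rt=R.from_euler('xyz',o['tool_rot'],degrees=True)
    if yaw is not None:
        G=R.from_euler('xyz',[180,0,yaw],degrees=True)
        print('rotvec',(Rt.inv()*G).as_rotvec().round(3)); 
        print('shift cm AFTER turn',(G.inv().apply(np.array([x,y,z])-o['tool_pos'])*100).round(2))
    print('shift cm now',(Rt.inv().apply(np.array([x,y,z])-o['tool_pos'])*100).round(2))
E
python3 - <<'E'
from h import *
c=dict(np.load('last_top.npz'))
for w in [(240,225,14),(194,267,14),(256,325,14)]: print(bars(c,[w],.058,.085), bars(c,[w],.03,.045))
E
python3 -m creep '[[0,0,0,0,0,-0.144,0],[0,0,0,0,0,-0.144,0],[0,0,0,0,0,-0.144,0],[0,0,0,0,0,-0.144,0],[0,0,0,0,0,-0.144,0],[0,0,0,0,0,-0.144,0],[0,0,0,0,0,-0.144,0],[0,0,0,0,0,-0.144,0]]'
python3 -c "
from h import *; need(.447,-.012,.22,0)"
```

```text
[(array([0.6485, 0.264 , 0.0717]), 105, -27.8)] [(array([0.6492, 0.2655, 0.0362]), 434, 58.3)]
[(array([0.5524, 0.3681, 0.072 ]), 109, -31.5)] [(array([0.5532, 0.37  , 0.0363]), 444, 51.0)]
[(array([0.42  , 0.2258, 0.0723]), 105, 32.8)] [(array([0.4198, 0.2269, 0.0362]), 476, -52.8)]
time_s: 0.9
tool_pos: [0.2645, -0.5909, 0.2857]
tool_rot: [-179.4, 0.3, 2.7]
force: [0.0, 0.5, 0.4]
grip_width: 0.0309
0.9 [ 0.2645 -0.5909  0.2857] [-179.4    0.3    2.7] w 0.0309 F [0.  0.5 0.4]
rotvec [-0.011  0.005  0.047]
shift cm AFTER turn [ 18.25 -57.89   6.57]
shift cm now [ 20.98 -56.9    7.07]
```

```bash
python3 -m creep '[[1.4,-4.5,0,0.01,0,0.045,0],[1.4,-4.5,0,0,0,0,0],[1.4,-4.5,0,0,0,0,0],[1.4,-4.5,0,0,0,0,0],[1.4,-4.5,0,0,0,0,0],[1.4,-4.5,0,0,0,0,0],[1.4,-4.5,0,0,0,0,0],[1.4,-4.5,0,0,0,0,0],[1.4,-4.5,0,0,0,0,0],[1.4,-4.5,0,0,0,0,0],[1.4,-4.5,0,0,0,0,0],[1.4,-4.5,0,0,0,0,0],[0,0,0,0,0,0,0]]'
python3 -c "
from h import *; need(.447,-.012,.21,0)"
```

```text
time_s: 2.2
tool_pos: [0.4308, -0.0287, 0.2894]
tool_rot: [-178.6, 0.6, -0.0]
force: [0.1, 0.4, 0.5]
grip_width: 0.0006
2.2 [ 0.4308 -0.0287  0.2894] [-178.6    0.6   -0. ] w 0.0006 F [0.1 0.4 0.5]
rotvec [-0.024  0.01  -0.   ]
shift cm AFTER turn [ 1.62 -1.67  7.94]
shift cm now [ 1.7  -1.48  7.96]
```

```bash
python3 -m creep '[[0.9,-0.8,4,-0.024,0.01,0,0],[0.8,-0.7,3.5,0,0,0,0],[0,0,1,0,0,0,0],[0,0,1,0,0,0,0],[-0.1,0,1,0,0,0,0],[-0.1,0,1,0,0,0,0],[-0.2,0,1,0,0,0,0],[-0.2,0,1,0,0,0,0],[-0.2,0,1,0,0,0,0]]'
python3 -c "
from h import *; need(.437,-.012,.131,0)"
```

```text
time_s: 3.1
tool_pos: [0.4379, -0.0127, 0.1458]
tool_rot: [179.9, 0.3, -0.1]
force: [-1.1, 2.6, 6.6]
grip_width: 0.0005
3.1 [ 0.4379 -0.0127  0.1458] [ 1.799e+02  3.000e-01 -1.000e-01] w 0.0005 F [-1.1  2.6  6.6]
rotvec [ 0.002  0.005 -0.002]
shift cm AFTER turn [-0.09 -0.07  1.48]
shift cm now [-0.08 -0.07  1.48]
```

```bash
python3 -m creep '[[0,0,0.7,0,0,0,0],[0,0,0.7,0,0,0,0],[0,0,0.5,0,0,0,0],[0,0,0.5,0,0,0,0],[0,0,0.3,0,0,0,0],[0,0,0.3,0,0,0,0]]'
```

```text
time_s: 3.7
tool_pos: [0.4371, -0.0125, 0.1306]
tool_rot: [179.7, 1.2, -0.6]
force: [-8.9, 3.6, 20.9]
grip_width: 0.0001
```

```bash
python3 -m creep '[[0,0,-2,0,0,0,0],[0,0,-4,0,-0.02,0,0],[0,0,-4,0,0,0,0.6],[0,-4.8,0,0,0,0,0.6],[0,-4.8,0,0,0,0,0.6],[0,-4.8,0,0,0,0,0.6],[0,-4.8,0,0,0,0,0.6],[0,-4.8,0,0,0,0,0.6],[0,0,0,0,0,0.14,0.6],[0,0,0,0,0,0.14,0.6],[0,0,0,0,0,0.14,0.6],[0,0,0,0,0,0.14,0.6],[0,0,0,0,0,0.14,0.6],[0,0,0,0,0,0.14,0.6],[0,0,0,0,0,0.14,0.6],[0,0,0,0,0,0,0.6]]'
python3 - <<'E'
from h import *
need(.420,.226,.16,-57.2)
c=shot('top'); W=world(c)
for nm,p in dict(boardTL=(306,204),boardTR=(413,204),boardBL=(308,284),boardBR=(416,284)).items(): print(nm,W[p[1],p[0]].round(4))
sub=np.zeros(W.shape[:2],bool); sub[285:330,325:405]=1
P=W[sub&(W[...,2]>.05)&(W[...,2]<.07)&(W[...,0]<.46)]
m=(P[:,0]<.445); print('handle',P[m].mean(0),P[m].min(0),P[m].max(0),np.polyfit(P[m][:,1],P[m][:,0],1))
# black line
g=c['frame'].max(2); s=np.zeros(g.shape,bool); s[225:275,312:410]=1
L=W[s&(g<90)]; print('line',L.mean(0),np.polyfit(L[:,1],L[:,0],1),len(L),L[:,1].min(),L[:,1].max())
print(bars(c,[(240,225,14)],.058,.085),bars(c,[(194,267,14)],.058,.085))
E
```

```text
time_s: 5.3
tool_pos: [0.4547, 0.2213, 0.2436]
tool_rot: [178.6, 0.2, -60.8]
force: [-0.2, -0.2, 0.7]
grip_width: 0.0521
5.3 [0.4547 0.2213 0.2436] [178.6   0.2 -60.8] w 0.0521 F [-0.2 -0.2  0.7]
rotvec [ 0.024  0.004 -0.063]
shift cm AFTER turn [-2.27  2.66  8.36]
shift cm now [-2.08  2.6   8.43]
boardTL [0.7023 0.1087 0.0389]
boardTR [ 0.6966 -0.1469  0.0508]
boardBL [0.5105 0.1065 0.0397]
boardBR [ 0.506 -0.145  0.05 ]
handle [ 0.4363029  -0.01201455  0.05978507] [ 0.42932703 -0.07381411  0.05027248] [0.44491776 0.04827638 0.06658496] [0.01751063 0.43651328]<stdin>:10: RuntimeWarning: Mean of empty slice.
  ret = um.true_divide(
Traceback (most recent call last):
TypeError: expected non-empty vector for x
```

```bash
python3 -m creep '[[-2.1,2.6,3,0.024,0.004,-0.063,0.6],[0,0,3,0,0,0,0.6],[0,0,0,0,0,0,0.6]]'
python3 - <<'E'
from h import *
need(.420,.226,.119,-57.2)
c=shot('side','s1.png'); cv2.imwrite('pics/s1c.png',cv2.resize(c['frame'][200:380,270:470],None,fx=3,fy=3))
p=c['R']@[.42,.226,.068]+c['t']; print(p[0]/p[2]*c['fx']+c['cx'],p[1]/p[2]*c['fy']+c['cy'])
E
```

```text
time_s: 5.65
tool_pos: [0.4221, 0.2253, 0.1849]
tool_rot: [-179.7, -0.2, -56.5]
force: [0.6, -0.2, -1.2]
grip_width: 0.0521
5.7 [0.4221 0.2253 0.1849] [-179.7   -0.2  -56.5] w 0.0521 F [ 0.6 -0.2 -1.2]
rotvec [-0.005 -0.004  0.013]
shift cm AFTER turn [-0.17  0.14  6.59]
shift cm now [-0.2   0.17  6.59]
373.8716725210371 294.64837763722096
```

View pics/s1c.png

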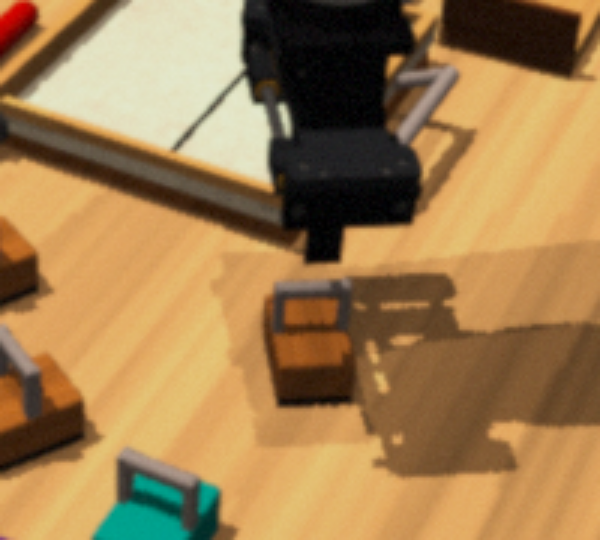

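The block's bar sits at crop (312,287), as predicted, with the fingers directly above it. Descending to grip.

```bash
python3 -m creep '[[-0.2,0.15,3.5,0,0,0.013,0.6],[0,0,3.1,0,0,0,0.6],[0,0,0,0,0,0,0.6],[0,0,0,0,0,0,0],[0,0,0,0,0,0,0],[0,0,0,0,0,0,0],[0,0,0,0,0,0,0],[0,0,0,0,0,0,0]]' 20
python3 -c "
from h import *; need(.533,-.055,.25,0)"
```

```text
time_s: 6.5
tool_pos: [0.4307, 0.2305, 0.1315]
tool_rot: [-178.6, -0.4, -57.1]
force: [0.4, -0.3, 0.1]
grip_width: 0.0201
6.5 [0.4307 0.2305 0.1315] [-178.6   -0.4  -57.1] w 0.0201 F [ 0.4 -0.3  0.1]
rotvec [-0.018 -0.018 -0.997]
shift cm AFTER turn [ 10.23  28.55 -11.85]
shift cm now [ 29.61   6.64 -11.81]
```

```bash
python3 -c "
from h import *; o=st(); print(np.round(o['qpos'],1),np.round(o['joint_velocities'],1)); need(.42,.226,.12,-57.2)"
```

```text
6.5 [0.4307 0.2305 0.1315] [-178.6   -0.4  -57.1] w 0.0201 F [ 0.4 -0.3  0.1]
[ 20.1  12.8 -55.5 115.5  13.2  56.5 -98.9] [ 0.1 -0.7 -0.1 -0.4 -0.2  0.2  0.3]
6.5 [0.4307 0.2305 0.1315] [-178.6   -0.4  -57.1] w 0.0201 F [ 0.4 -0.3  0.1]
rotvec [-0.024 -0.007  0.002]
shift cm AFTER turn [-0.2   1.14  1.15]
shift cm now [-0.21  1.17  1.12]
```

```bash
python3 -m creep '[[0,0,0,0,0,0,0.6],[0,0,0,0,0,0,0.6],[0,0,0,0,0,0,0.6],[-0.2,1.1,0,-0.02,0,0,0.6],[0,0,0,0,0,0,0.6]]' 20
python3 -c "
from h import *; o=st(); print(np.round(o['qpos'],1)); need(.42,.226,.12,-57.2)"
```

```text
time_s: 7.0
tool_pos: [0.4195, 0.2259, 0.1317]
tool_rot: [-179.9, -0.4, -57.1]
force: [0.5, -0.8, -0.4]
grip_width: 0.0494
7.0 [0.4195 0.2259 0.1317] [-179.9   -0.4  -57.1] w 0.0494 F [ 0.5 -0.8 -0.4]
[ 20.6  11.9 -55.9 116.2  12.2  57.6 -98.4]
7.0 [0.4195 0.2259 0.1317] [-179.9   -0.4  -57.1] w 0.0494 F [ 0.5 -0.8 -0.4]
rotvec [-0.002 -0.007  0.002]
shift cm AFTER turn [ 0.02 -0.05  1.17]
shift cm now [ 0.01 -0.05  1.17]
```

```bash
python3 -m creep '[[0,0,0.7,0,0,0,0.6],[0,0,0.5,0,0,0,0.6],[0,0,0,0,0,0,0.6]]' 20
python3 -c "
from h import *; need(.42,.226,.12,-57.2)"
```

```text
time_s: 7.3
tool_pos: [0.4192, 0.2255, 0.1185]
tool_rot: [-179.9, -0.4, -57.1]
force: [0.0, 0.0, 0.2]
grip_width: 0.0521
7.3 [0.4192 0.2255 0.1185] [-179.9   -0.4  -57.1] w 0.0521 F [0.  0.  0.2]
rotvec [-0.002 -0.008  0.002]
shift cm AFTER turn [ 0.   -0.09 -0.15]
shift cm now [ 0.   -0.09 -0.15]
```

```bash
python3 -m creep '[[0,0,0,0,0,0,0],[0,0,0,0,0,0,0],[0,0,0,0,0,0,0],[0,0,0,0,0,0,0],[0,0,0,0,0,0,0],[0,0,0,0,0,0,0],[0,0,0,0,0,0,0],[0,0,-1,0,0,0,0],[0,0,-3,0,0,0,0],[0,0,-4,0,0,0,0],[0,0,-4,0,0,0,0],[0,0,-4,0,0,0,0],[0,0,0,0,0,0,0]]' 20
python3 -c "
from h import *; need(.535,-.114,.27,-1)"
```

```text
time_s: 8.6
tool_pos: [0.4166, 0.227, 0.2852]
tool_rot: [179.9, -0.3, -56.9]
force: [0.8, 0.2, -1.4]
grip_width: 0.0095
8.6 [0.4166 0.227  0.2852] [179.9  -0.3 -56.9] w 0.0095 F [ 0.8  0.2 -1.4]
rotvec [ 0.004 -0.004 -0.975]
shift cm AFTER turn [12.44 33.89  1.52]
shift cm now [35.02  8.71  1.73]
```

```bash
python3 -m creep '[[0,0,0,0,0,-0.14,0],[0,0,0,0,0,-0.14,0],[0,0,0,0,0,-0.14,0],[0,0,0,0,0,-0.14,0],[0,0,0,0,0,-0.14,0],[0,0,0,0,0,-0.14,0],[0,0,0,0,0,-0.14,0],[1.5,4.2,0,0,0,0,0],[1.5,4.2,0,0,0,0,0],[1.5,4.2,0,0,0,0,0],[1.5,4.2,0,0,0,0,0],[1.5,4.2,0,0,0,0,0],[1.5,4.2,0,0,0,0,0],[1.5,4.2,0,0,0,0,0],[1.5,4.2,0,0,0,0,0],[0,0,0,0,0,0,0]]'
python3 -c "
from h import *; need(.535,-.114,.18,-1)"
```

```text
time_s: 10.2
tool_pos: [0.5475, -0.1134, 0.2857]
tool_rot: [179.4, 0.1, 2.5]
force: [-0.4, -0.7, -1.3]
grip_width: 0.0092
10.2 [ 0.5475 -0.1134  0.2857] [1.794e+02 1.000e-01 2.500e+00] w 0.0092 F [-0.4 -0.7 -1.3]
rotvec [0.01  0.001 0.061]
shift cm AFTER turn [-1.25  0.08 10.57]
shift cm now [-1.24 -0.11 10.57]
```

```bash
python3 -m creep '[[-1.2,0,2,0.01,0,0.06,0],[0,0,3,0,0,0,0],[0,0,3,0,0,0,0],[0,0,2,0,0,0,0],[0,0,0,0,0,0,0]]'
python3 -c "
from h import *; need(.535,-.114,.159,-1)"
```

```text
time_s: 10.7
tool_pos: [0.5338, -0.1153, 0.1809]
tool_rot: [-179.8, 0.2, -1.3]
force: [-0.7, 0.1, -0.9]
grip_width: 0.0099
10.7 [ 0.5338 -0.1153  0.1809] [-179.8    0.2   -1.3] w 0.0099 F [-0.7  0.1 -0.9]
rotvec [-0.003  0.003 -0.006]
shift cm AFTER turn [ 0.12 -0.13  2.19]
shift cm now [ 0.12 -0.12  2.19]
```

```bash
python3 -m creep '[[0.1,-0.1,1,0,0,0,0],[0,0,0.7,0,0,0,0],[0,0,0.4,0,0,0,0],[0,0,0.2,0,0,0,0],[0,0,0.2,0,0,0,0],[0,0,0,0,0,0,0]]'
```

```text
time_s: 11.3
tool_pos: [0.5366, -0.1137, 0.1573]
tool_rot: [-179.9, -0.1, -1.3]
force: [0.0, 0.6, -0.6]
grip_width: 0.0098
```

```bash
python3 -m creep '[[0,0,0.15,0,0,0,0],[0,0,0,0,0,0,0.5],[0,0,0,0,0,0,0.5],[0,0,0,0,0,0,0.5],[0,0,0,0,0,0,0.5],[0,0,-2,0,0,0,0.5],[0,0,-4,0,0,0,0.5],[0,0,-4,0,0,0,0.5],[1,-4.7,0,0,0,0,0.5],[1.2,-4.7,0,0,0,0,0.5],[1.2,-4.7,0,0,0,0,0.5],[1.2,-4.7,0,0,0,0,0.5],[1.2,-4.7,0,0,0,0,0.5],[1.2,-4.7,0,0,0,0,0.5],[1.2,-4.7,0,0,0,0,0.5],[0,0,0,0,0,0,0.5]]'
python3 - <<'E'
from h import *
need(.6485,.264,.17,62.2)
c=shot('top','t2.png'); W=world(c)
print(bars(c,[(240,225,14)],.058,.085),bars(c,[(194,267,14)],.058,.085))
s=np.zeros(W.shape[:2],bool); s[230:300,300:425]=1
P=W[s&(W[...,2]>.1)&(W[...,2]<.12)]; print('placed bar',P.mean(0),len(P))
E
```

```text
time_s: 12.9
tool_pos: [0.6328, 0.2197, 0.2626]
tool_rot: [-179.8, -0.5, -2.0]
force: [-0.6, 1.4, 0.3]
grip_width: 0.0434
12.9 [0.6328 0.2197 0.2626] [-179.8   -0.5   -2. ] w 0.0434 F [-0.6  1.4  0.3]
rotvec [ 0.002 -0.009 -1.121]
shift cm AFTER turn [ 4.65 -0.67  9.26]
shift cm now [ 1.34 -4.46  9.29]
[(array([nan, nan, nan]), 0, 0.0)] [(array([0.5526, 0.3681, 0.0721]), 107, -32.1)]
placed bar [ 0.53631076 -0.11317716  0.11017388] 111h.py:33: RuntimeWarning: Mean of empty slice.
  d=np.linalg.svd(P[:,:2]-P[:,:2].mean(0))[2][0]
  ret = um.true_divide(
h.py:34: RuntimeWarning: Mean of empty slice.
  r.append((P.mean(0).round(4),len(P),round(float(np.degrees(np.arctan(d[1]/d[0]))),1)))
```

View pics/t2.png

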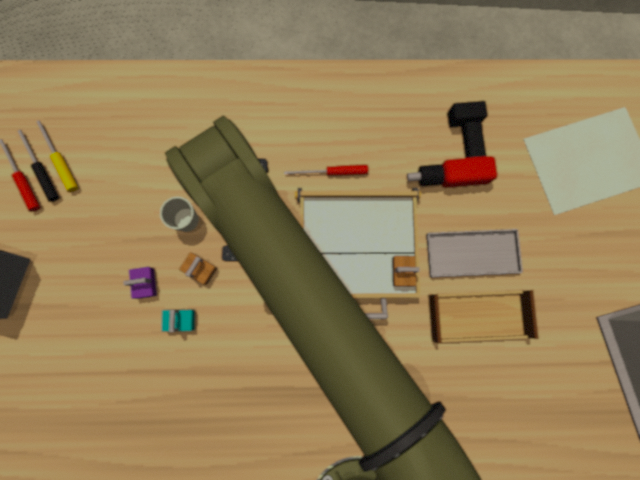

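```bash
python3 -m creep '[[0,0,0,0,0,-0.14,0.5],[0,0,0,0,0,-0.14,0.5],[0,0,0,0,0,-0.14,0.5],[0,0,0,0,0,-0.14,0.5],[0,0,0,0,0,-0.14,0.5],[0,0,0,0,0,-0.14,0.5],[0,0,0,0,0,-0.14,0.5],[0,0,0,0,0,-0.14,0.5],[4,-0.6,0,0,0,0,0.5],[0,0,0,0,0,0,0.5]]'
python3 - <<'E'
from h import *
need(.6485,.264,.175,62.2)
c=shot('side','s2.png')
p=c['R']@[.6485,.264,.068]+c['t']; u,v=int(p[0]/p[2]*c['fx']+c['cx']),int(p[1]/p[2]*c['fy']+c['cy'])
print(u,v,bars(c,[(u,v,22)],.061,.08))
E
```

```text
time_s: 13.95
tool_pos: [0.6493, 0.2345, 0.2609]
tool_rot: [179.1, 0.6, 63.4]
force: [-0.3, 1.9, 0.4]
grip_width: 0.0435
13.9 [0.6493 0.2345 0.2609] [179.1   0.6  63.4] w 0.0435 F [-0.3  1.9  0.4]
rotvec [0.015 0.011 0.022]
shift cm AFTER turn [ 2.57 -1.45  8.59]
shift cm now [ 2.7  -1.53  8.54]
261 268 [(array([0.6459, 0.2701, 0.0688]), 118, -26.4)]
```

```bash
python3 -m creep '[[1.4,-0.8,2,0.015,0.01,0.02,0.5],[1.3,-0.7,2,0,0,0,0.5],[0,0,2,0,0,0,0.5],[0,0,2,0,0,0,0.5],[0,0,0,0,0,0,0.5]]'
python3 - <<'E'
from h import *
need(.648,.265,.119,62.2)
E
```

```text
time_s: 14.5
tool_pos: [0.6521, 0.2529, 0.1762]
tool_rot: [179.5, 0.6, 61.5]
force: [-0.3, -1.1, -0.6]
grip_width: 0.0437
14.5 [0.6521 0.2529 0.1762] [179.5   0.6  61.5] w 0.0437 F [-0.3 -1.1 -0.6]
rotvec [ 0.008  0.01  -0.011]
shift cm AFTER turn [ 0.88 -0.93  5.72]
shift cm now [ 0.93 -0.99  5.7 ]
```

```bash
python3 -m creep '[[0.9,-1,0,0.008,0.01,-0.011,0.5],[0,0,1.5,0,0,0,0.5],[0,0,1,0,0,0,0.5],[0,0,0,0,0,0,0.5]]'
python3 - <<'E'
from h import *
need(.648,.265,.119,62.2)
E
```

```text
time_s: 14.9
tool_pos: [0.648, 0.2661, 0.1509]
tool_rot: [179.9, -0.1, 62.2]
force: [-0.5, -0.1, -0.4]
grip_width: 0.0435
14.9 [0.648  0.2661 0.1509] [ 1.799e+02 -1.000e-01  6.220e+01] w 0.0435 F [-0.5 -0.1 -0.4]
rotvec [ 0.002 -0.002 -0.   ]
shift cm AFTER turn [-0.1   0.05  3.19]
shift cm now [-0.1   0.05  3.19]
```

```bash
python3 -m creep '[[0,0,1.2,0,0,0,0.5],[0,0,1.2,0,0,0,0.5],[0,0,0.8,0,0,0,0.5],[0,0,0,0,0,0,0],[0,0,0,0,0,0,0],[0,0,0,0,0,0,0],[0,0,0,0,0,0,0],[0,0,0,0,0,0,0],[0,0,0,0,0,0,0],[0,0,0,0,0,0,0],[0,0,0,0,0,0,0]]' 20
python3 - <<'E'
from h import *
need(.535,-.056,.27,-1)
E
```

```text
time_s: 16.0
tool_pos: [0.649, 0.2657, 0.1171]
tool_rot: [179.8, -0.1, 62.1]
force: [-0.3, -0.0, -0.6]
grip_width: 0.0094
16.0 [0.649  0.2657 0.1171] [ 1.798e+02 -1.000e-01  6.210e+01] w 0.0094 F [-0.3 -0.  -0.6]
rotvec [ 0.002 -0.004  1.102]
shift cm AFTER turn [-10.83  32.36 -15.29]
shift cm now [-33.73   5.01 -15.36]
```

```bash
python3 -m creep '[[0,0,-1,0,0,0,0],[0,0,-3,0,0,0,0],[0,0,-4,0,0,0,0],[0,0,-4,0,0,0,0],[0,0,-3.3,0,0,0,0],[0,0,0,0,0,0.138,0],[0,0,0,0,0,0.138,0],[0,0,0,0,0,0.138,0],[0,0,0,0,0,0.138,0],[0,0,0,0,0,0.138,0],[0,0,0,0,0,0.138,0],[0,0,0,0,0,0.138,0],[0,0,0,0,0,0.138,0],[0,0,0,0,0,0,0]]'
python3 -m creep '[[-1.35,4.05,0,0,0,0,0],[-1.35,4.05,0,0,0,0,0],[-1.35,4.05,0,0,0,0,0],[-1.35,4.05,0,0,0,0,0],[-1.35,4.05,0,0,0,0,0],[-1.35,4.05,0,0,0,0,0],[-1.35,4.05,0,0,0,0,0],[-1.35,4.05,0,0,0,0,0],[0,0,0,0,0,0,0]]'
python3 - <<'E'
from h import *
need(.535,-.056,.18,-1)
E
```

```text
time_s: 17.4
tool_pos: [0.6459, 0.2682, 0.2864]
tool_rot: [-179.7, -0.4, -3.4]
force: [-0.7, 0.1, -1.9]
grip_width: 0.0097
time_s: 18.3
tool_pos: [0.5173, -0.0574, 0.2839]
tool_rot: [-179.7, -0.4, -0.9]
force: [-0.0, -0.8, -1.7]
grip_width: 0.0099
18.3 [ 0.5173 -0.0574  0.2839] [-179.7   -0.4   -0.9] w 0.0099 F [-0.  -0.8 -1.7]
rotvec [-0.005 -0.007  0.003]
shift cm AFTER turn [ 1.77 -0.17 10.39]
shift cm now [ 1.69 -0.11 10.4 ]
```

```bash
python3 -m creep '[[1.7,-0.1,2,-0.005,-0.007,0,0],[0,0,3,0,0,0,0],[0,0,3,0,0,0,0],[0,0,2,0,0,0,0],[0,0,0.8,0,0,0,0],[0,0,0,0,0,0,0]]'
python3 - <<'E'
from h import *
need(.535,-.056,.155,-1)
E
```

```text
time_s: 18.9
tool_pos: [0.5368, -0.0559, 0.177]
tool_rot: [179.8, -0.4, 0.2]
force: [0.1, 0.4, -1.8]
grip_width: 0.0099
18.9 [ 0.5368 -0.0559  0.177 ] [179.8  -0.4   0.2] w 0.0099 F [ 0.1  0.4 -1.8]
rotvec [ 0.003 -0.007  0.02 ]
shift cm AFTER turn [-0.18  0.02  2.2 ]
shift cm now [-0.19  0.01  2.2 ]
```

```bash
python3 -m creep '[[0,0,1,0,-0.007,0.02,0],[0,0,0.7,0,0,0,0],[0,0,0.4,0,0,0,0],[0,0,0.2,0,0,0,0],[0,0,0,0,0,0,0]]'
python3 - <<'E'
from h import *
need(.535,-.056,.155,-1)
E
```

```text
time_s: 19.4
tool_pos: [0.5392, -0.0554, 0.1558]
tool_rot: [179.8, -0.3, -0.9]
force: [-0.5, 0.0, -1.3]
grip_width: 0.0097
19.4 [ 0.5392 -0.0554  0.1558] [179.8  -0.3  -0.9] w 0.0097 F [-0.5  0.  -1.3]
rotvec [ 0.004 -0.005  0.002]
shift cm AFTER turn [-0.42  0.07  0.08]
shift cm now [-0.42  0.07  0.08]
```

```bash
python3 -m creep '[[-0.3,0,0.15,0,0,0,0],[0,0,0,0,0,0,0],[0,0,0,0,0,0,0.5],[0,0,0,0,0,0,0.5],[0,0,0,0,0,0,0.5],[0,0,0,0,0,0,0.5],[0,0,-2,0,0,0,0.5],[0,0,-4,0,0,0,0.5],[0,0,-4,0,0,0,0.5],[0,0,0,0,0,0,0.5]]'
python3 -m creep '[[0,-4.5,0,0,0,0,0.5],[0,-4.5,0,0,0,0,0.5],[0,-4.5,0,0,0,0,0.5],[0,-4.5,0,0,0,0,0.5],[0,-4.5,0,0,0,0,0.5],[0,-4.5,0,0,0,0,0.5],[0,-4.5,0,0,0,0,0.5],[0,-4.5,0,0,0,0,0.5],[0,-4.5,0,0,0,-0.147,0.5],[0,0,0,0,0,-0.147,0.5],[0,0,0,0,0,-0.147,0.5],[0,0,0,0,0,-0.147,0.5],[0,0,0,0,0,-0.147,0.5],[0,0,0,0,0,-0.147,0.5],[0,0,0,0,0,-0.147,0.5],[0,0,0,0,0,0,0.5]]'
python3 - <<'E'
from h import *
need(.5525,.368,.175,58.2)
c=shot('side','s3.png')
p=c['R']@[.5525,.368,.068]+c['t']; u,v=int(p[0]/p[2]*c['fx']+c['cx']),int(p[1]/p[2]*c['fy']+c['cy'])
print(u,v,bars(c,[(u,v,22)],.061,.08))
E
```

```text
time_s: 20.4
tool_pos: [0.5355, -0.0548, 0.2581]
tool_rot: [179.8, -0.3, -0.9]
force: [0.4, 0.6, -0.0]
grip_width: 0.0433
time_s: 22.0
tool_pos: [0.5424, 0.3642, 0.2467]
tool_rot: [179.8, 0.3, 58.2]
force: [1.0, -0.5, -0.3]
grip_width: 0.0434
22.0 [0.5424 0.3642 0.2467] [179.8   0.3  58.2] w 0.0434 F [ 1.  -0.5 -0.3]
rotvec [ 0.003  0.005 -0.   ]
shift cm AFTER turn [0.85 0.66 7.17]
shift cm now [0.89 0.64 7.17]
275 315 [(array([0.5493, 0.3743, 0.0691]), 146, -29.8)]
```

View pics/s3.png

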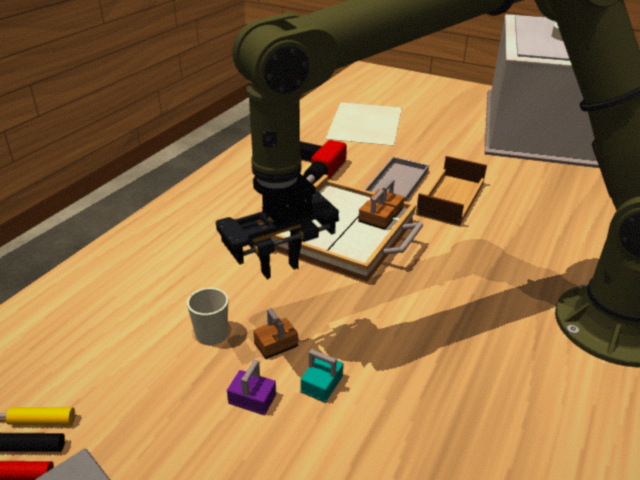

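The last block is still at (275,330), not knocked, and two blocks stand on the board around (382,207). The cup is clear at (209,315).

```bash
python3 -m creep '[[0.9,0.65,1.5,0,0,0,0.5],[0,0,2,0,0,0,0.5],[0,0,2,0,0,0,0.5],[0,0,1.7,0,0,0,0.5],[0,0,1.2,0,0,0,0.5],[0,0,1.2,0,0,0,0.5],[0,0,0,0,0,0,0.5]]'
python3 - <<'E'
from h import *
need(.5525,.3685,.119,58.2)
E
```

```text
time_s: 22.75
tool_pos: [0.5539, 0.3678, 0.1461]
tool_rot: [179.7, 0.2, 56.9]
force: [0.6, 0.2, 0.4]
grip_width: 0.0435
22.8 [0.5539 0.3678 0.1461] [179.7   0.2  56.9] w 0.0435 F [0.6 0.2 0.4]
rotvec [ 0.005  0.004 -0.023]
shift cm AFTER turn [-0.01 -0.16  2.71]
shift cm now [-0.   -0.17  2.71]
```

```bash
python3 -m creep '[[0,-0.1,1,0,0,-0.02,0.5],[0,0,1,0,0,0,0.5],[0,0,0.7,0,0,0,0.5],[0,0,0,0,0,0,0],[0,0,0,0,0,0,0],[0,0,0,0,0,0,0],[0,0,0,0,0,0,0],[0,0,0,0,0,0,0],[0,0,0,0,0,0,0],[0,0,0,0,0,0,0],[0,0,0,0,0,0,0]]' 20
python3 - <<'E'
from h import *
need(.536,.084,.27,-1)
E
```

```text
time_s: 23.85
tool_pos: [0.554, 0.3693, 0.1194]
tool_rot: [179.6, 0.0, 58.1]
force: [-0.3, -0.2, -1.3]
grip_width: 0.0097
23.9 [0.554  0.3693 0.1194] [179.6   0.   58.1] w 0.0097 F [-0.3 -0.2 -1.3]
rotvec [ 0.006 -0.003  1.031]
shift cm AFTER turn [ -1.3   28.56 -15.06]
shift cm now [-25.17  13.66 -14.96]
```

```bash
python3 -m creep '[[0,0,-1,0,0,0,0],[0,0,-3,0,0,0,0],[0,0,-4,0,0,0,0],[0,0,-4,0,0,0,0],[0,0,-3,0,0,0,0],[0,0,0,0,0,0.147,0],[0,0,0,0,0,0.147,0],[0,0,0,0,0,0.147,0],[0,0,0,0,0,0.147,0],[0,0,0,0,0,0.147,0],[0,0,0,0,0,0.147,0],[0,0,0,0,0,0.147,0],[-0.2,4,0,0,0,0,0],[-0.2,4,0,0,0,0,0],[-0.2,4,0,0,0,0,0],[-0.2,4,0,0,0,0,0],[-0.2,4,0,0,0,0,0],[-0.2,4,0,0,0,0,0],[-0.2,4,0,0,0,0,0],[0,0,0,0,0,0,0]]'
python3 - <<'E'
from h import *
need(.536,.084,.18,-1)
E
```

```text
time_s: 25.85
tool_pos: [0.5218, 0.088, 0.2863]
tool_rot: [-179.9, -0.5, -1.7]
force: [0.6, -0.4, -1.0]
grip_width: 0.0096
25.9 [0.5218 0.088  0.2863] [-179.9   -0.5   -1.7] w 0.0096 F [ 0.6 -0.4 -1. ]
rotvec [-0.002 -0.009 -0.012]
shift cm AFTER turn [ 1.42  0.38 10.63]
shift cm now [ 1.34  0.38 10.64]
```

```bash
python3 -m creep '[[1.2,0.4,2,0,-0.009,-0.01,0],[0,0,3,0,0,0,0],[0,0,3,0,0,0,0],[0,0,2,0,0,0,0],[0,0,1,0,0,0,0],[0,0,0.7,0,0,0,0],[0,0,0.6,0,0,0,0],[0,0,0,0,0,0,0]]'
python3 - <<'E'
from h import *
need(.536,.084,.157,-1)
E
```

```text
time_s: 26.65
tool_pos: [0.5366, 0.0861, 0.166]
tool_rot: [-179.9, -0.6, -1.1]
force: [0.1, 0.2, -1.7]
grip_width: 0.0098
26.6 [0.5366 0.0861 0.166 ] [-179.9   -0.6   -1.1] w 0.0098 F [ 0.1  0.2 -1.7]
rotvec [-0.001 -0.01  -0.001]
shift cm AFTER turn [-0.06  0.21  0.9 ]
shift cm now [-0.07  0.21  0.9 ]
```

```bash
python3 -m creep '[[-0.1,0.1,0.6,0,-0.01,0,0],[0,0,0.3,0,0,0,0],[0,0,0.2,0,0,0,0],[0,0,0,0,0,0,0],[0,0,0,0,0,0,0.5],[0,0,0,0,0,0,0.5],[0,0,0,0,0,0,0.5],[0,0,0,0,0,0,0.5],[0,0,-2,0,0,0,0.5],[0,0,-4,0,0,0,0.4],[0,0,-4,0,0,0,0.4],[-2.5,1.7,0,0,0,0,0.4],[-2.5,1.7,0,0,0,0,0.4],[-2.5,1.7,0,0,0,0,0.4],[-2.5,1.7,0,0,0,0,0.4],[0,0,0,0,0,0,0.4]]'
python3 - <<'E'
from h import *
need(.437,.014,.17,-1)
c=shot('top','t3.png'); W=world(c)
s=np.zeros(W.shape[:2],bool); s[230:300,300:425]=1
P=W[s&(W[...,2]>.104)&(W[...,2]<.116)]
for a,b in ((-.15,-.085),(-.085,-.02),(.04,.13)):
    q=P[(P[:,1]>a)&(P[:,1]<b)]; print(q.mean(0).round(4),q.min(0).round(3),q.max(0).round(3),len(q))
c=shot('side','s4.png')
E
```

```text
time_s: 28.25
tool_pos: [0.4335, 0.0184, 0.2611]
tool_rot: [-179.8, -0.4, -0.9]
force: [0.2, -1.0, 0.5]
grip_width: 0.035
28.2 [0.4335 0.0184 0.2611] [-179.8   -0.4   -0.9] w 0.035 F [ 0.2 -1.   0.5]
rotvec [-0.003 -0.007  0.001]
shift cm AFTER turn [0.36 0.44 9.11]
shift cm now [0.29 0.47 9.11]
[ 0.5363 -0.1135  0.1102] [ 0.531 -0.137  0.105] [ 0.541 -0.09   0.116] 108
[ 0.538  -0.0658  0.1107] [ 0.534 -0.08   0.106] [ 0.542 -0.053  0.116] 52
[0.5393 0.0884 0.1108] [0.534 0.066 0.106] [0.544 0.11  0.115] 103
```

View pics/s4.png

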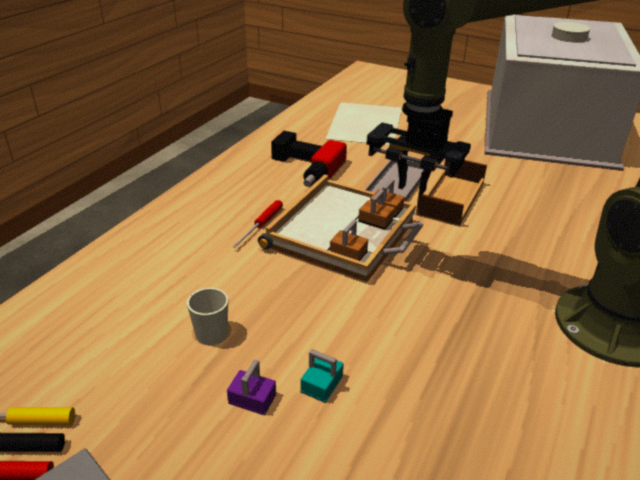

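The side view shows all three blocks upright at the handle end of the flat board, around (350,240) and (382,207). Descending on the handle.

```bash
python3 -m creep '[[0.3,0.4,2,0,-0.007,0,0.4],[0,0,3,0,0,0,0.4],[0,0,2,0,0,0,0.4],[0,0,0,0,0,0,0.4]]'
python3 - <<'E'
from h import *
need(.4367,.014,.113,-1)
E
```

```text
time_s: 28.75
tool_pos: [0.4442, 0.0208, 0.1913]
tool_rot: [-179.5, -0.5, -0.5]
force: [0.2, 0.8, -0.4]
grip_width: 0.0351
28.8 [0.4442 0.0208 0.1913] [-179.5   -0.5   -0.5] w 0.0351 F [ 0.2  0.8 -0.4]
rotvec [-0.009 -0.009  0.009]
shift cm AFTER turn [-0.74  0.69  7.83]
shift cm now [-0.82  0.75  7.82]
```

```bash
python3 -m creep '[[-0.7,0.7,0,-0.009,-0.009,0.009,0.4],[0,0,1.5,0,0,0,0.4],[0,0,1.5,0,0,0,0.4],[0,0,0,0,0,0,0.4]]'
python3 - <<'E'
from h import *
need(.4367,.014,.113,-1)
E
```

```text
time_s: 29.15
tool_pos: [0.4398, 0.0147, 0.1641]
tool_rot: [-180.0, -0.1, -0.9]
force: [0.1, -0.6, 1.2]
grip_width: 0.035
29.1 [0.4398 0.0147 0.1641] [-1.8e+02 -1.0e-01 -9.0e-01] w 0.035 F [ 0.1 -0.6  1.2]
rotvec [-0.    -0.003  0.002]
shift cm AFTER turn [-0.31  0.08  5.11]
shift cm now [-0.32  0.08  5.11]
```

```bash
python3 -m creep '[[-0.4,0,0.8,0,0,0,0.4],[-0.1,0,1,0,0,0,0.4],[-0.1,0,0.8,0,0,0,0.4],[0,0,0,0,0,0,0.4]]'
python3 - <<'E'
from h import *
need(.4367,.014,.113,-1)
E
```

```text
time_s: 29.55
tool_pos: [0.4351, 0.0146, 0.1392]
tool_rot: [179.9, -0.4, -0.9]
force: [0.3, -0.0, 0.4]
grip_width: 0.0347
29.6 [0.4351 0.0146 0.1392] [179.9  -0.4  -0.9] w 0.0347 F [ 0.3 -0.   0.4]
rotvec [ 0.001 -0.007  0.002]
shift cm AFTER turn [0.16 0.06 2.62]
shift cm now [0.14 0.06 2.62]
```

```bash
python3 -m creep '[[0.15,0,0.8,0,0,0,0.4],[-0.05,0,0.9,0,0,0,0.4],[-0.05,0,0.9,0,0,0,0.4],[0,0,0,0,0,0,0.4]]'
python3 - <<'E'
from h import *
need(.4367,.014,.113,-1)
E
```

```text
time_s: 29.95
tool_pos: [0.4361, 0.0145, 0.1111]
tool_rot: [179.9, -0.4, -0.9]
force: [-0.1, 0.6, 0.7]
grip_width: 0.0351
29.9 [0.4361 0.0145 0.1111] [179.9  -0.4  -0.9] w 0.0351 F [-0.1  0.6  0.7]
rotvec [ 0.001 -0.007  0.002]
shift cm AFTER turn [ 0.06  0.05 -0.19]
shift cm now [ 0.06  0.05 -0.19]
```

```bash
python3 -m creep '[[0,0,0,0,0,0,0],[0,0,0,0,0,0,0],[0,0,0,0,0,0,0],[0,0,0,0,0,0,0],[0,0,0,0,0,0,0],[0.05,0,-0.4,0,0,0,0],[0.1,0,-0.7,0,0,0,0],[0.1,0,-0.7,0,0,0,0],[0.1,0,-0.7,0,0,0,0],[0,0,0,0,0,0,0]]' 45
python3 - <<'E'
from h import *
need(.467,.014,.219,-1)
E
```

```text
time_s: 30.95
tool_pos: [0.438, 0.0145, 0.1339]
tool_rot: [-179.9, -0.3, -0.9]
force: [-0.6, 0.4, 2.9]
grip_width: 0.0125
30.9 [0.438  0.0145 0.1339] [-179.9   -0.3   -0.9] w 0.0125 F [-0.6  0.4  2.9]
rotvec [-0.002 -0.005  0.002]
shift cm AFTER turn [ 2.9   0.   -8.51]
shift cm now [ 2.94 -0.01 -8.49]
```

```bash
python3 - <<'E'
from h import *
c=shot('side','s5.png'); cv2.imwrite('pics/s5c.png',cv2.resize(c['frame'][120:280,250:480],None,fx=3,fy=3))
c=shot('top'); W=world(c)
s=np.zeros(W.shape[:2],bool); s[270:330,325:405]=1
for y in (.04,-.06):
    P=W[s&(abs(W[...,1]-y)<.012)&(W[...,0]<.455)&(W[...,0]>.42)&(W[...,2]>.03)]; print(y,P.mean(0),np.percentile(P[:,2],[10,50,90]))
E
```

```text
0.04 [0.4394673  0.04103832 0.43609035] [0.2268584  0.47362983 0.48505957]<stdin>:6: RuntimeWarning: Mean of empty slice.
  ret = um.true_divide(
Traceback (most recent call last):
IndexError: index -1 is out of bounds for axis 0 with size 0
```

View pics/s5c.png

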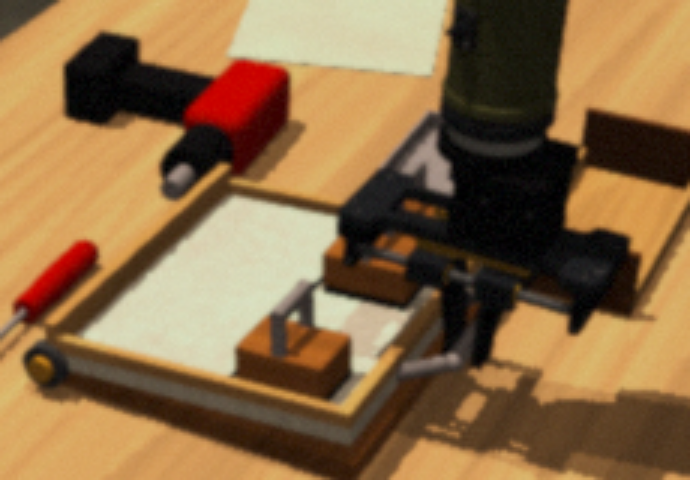

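The board has lifted off its base and the handle at crop (440,365) is between the fingertips. The blocks have not moved. I'll continue up the arc.

```bash
python3 -m creep '[[0.15,0,-0.6,0,0,0,0],[0.15,0,-0.7,0,0,0,0],[0.15,0,-0.7,0,0,0,0],[0.2,0,-0.7,0,0,0,0],[0,0,0,0,0,0,0]]' 60
python3 - <<'E'
from h import *
need(.467,.014,.219,-1)
c=shot('top'); W=world(c)
s=np.zeros(W.shape[:2],bool); s[200:285,308:405]=1
P=W[s&(W[...,2]>.03)&(abs(W[...,1]+.014)<.1)]
Q=P[(P[:,0]>.6)&(P[:,0]<.70)]; print('tilt',np.arctan(np.polyfit(Q[:,0],Q[:,2],1)),len(Q))
E
```

```text
time_s: 31.55
tool_pos: [0.4436, 0.0143, 0.1586]
tool_rot: [-179.8, -0.3, -0.9]
force: [-0.5, 0.0, 3.1]
grip_width: 0.0119
31.6 [0.4436 0.0143 0.1586] [-179.8   -0.3   -0.9] w 0.0119 F [-0.5  0.   3.1]
rotvec [-0.004 -0.004  0.003]
shift cm AFTER turn [ 2.34 -0.01 -6.04]
shift cm now [ 2.37 -0.03 -6.03]
tilt [-0.1612549   0.15569829] 3384
```

Tilt is 0.16 rad and the handle isn't slipping in the grip. Continuing.

```bash
python3 -m creep '[[0.2,0,-0.6,0,0,0,0],[0.2,0,-0.7,0,0,0,0],[0.25,0,-0.7,0,0,0,0],[0.25,0,-0.7,0,0,0,0],[0.3,0,-0.7,0,0,0,0],[0.3,0,-0.7,0,0,0,0],[0.3,0,-0.6,0,0,0,0],[0.3,0,-0.6,0,0,0,0],[0,0,0,0,0,0,0]]' 60
cat >> h.py <<'E'
def tilt():
    c=shot('top'); W=world(c)
    s=np.zeros(W.shape[:2],bool); s[200:285,308:405]=1
    P=W[s&(W[...,2]>.03)&(abs(W[...,1]+.014)<.1)]
    Q=P[(P[:,0]>.6)&(P[:,0]<.65)]; Q=Q[Q[:,2]<.024+(.727-Q[:,0])*.42+.025]; print('tilt',np.arctan(np.polyfit(Q[:,0],Q[:,2],1)[0]),len(Q)); return c,W
E
python3 - <<'E'
from h import *
need(.467,.014,.219,-1); tilt()
E
```

```text
time_s: 32.5
tool_pos: [0.4606, 0.0139, 0.2052]
tool_rot: [-179.5, 0.3, -0.8]
force: [1.2, 0.4, -4.3]
grip_width: 0.0127
32.5 [0.4606 0.0139 0.2052] [-179.5    0.3   -0.8] w 0.0127 F [ 1.2  0.4 -4.3]
rotvec [-0.009  0.005  0.004]
shift cm AFTER turn [ 0.64 -0.02 -1.38]
shift cm now [ 0.64 -0.03 -1.39]
tilt -0.3333863485786956 1031
```

```bash
python3 -m creep '[[0.3,0,-0.6,0,0,0,0],[0.3,0,-0.6,0,0,0,0],[0.2,0,-0.5,0,0,0,0],[0.1,0,-0.3,0,0,0,0]]' 60
python3 - <<'E'
from h import *
need(.467,.014,.219,-1); tilt()
E
```

```text
time_s: 32.95
tool_pos: [0.4676, 0.0137, 0.2199]
tool_rot: [-179.4, 0.6, -0.8]
force: [10.1, 1.7, -42.9]
grip_width: 0.0121
33.0 [0.4676 0.0137 0.2199] [-179.4    0.6   -0.8] w 0.0121 F [ 10.1   1.7 -42.9]
rotvec [-0.011  0.01   0.004]
shift cm AFTER turn [-0.06 -0.03  0.09]
shift cm now [-0.06 -0.03  0.09]
tilt -0.37540377222839333 1721
```

At the upper stop. I'll wait 2 s there and look.

```bash
python3 -m creep '[[0,0,0,0,0,0,0],[0,0,0,0,0,0,0],[0,0,0,0,0,0,0],[0,0,0,0,0,0,0],[0,0,0,0,0,0,0],[0,0,0,0,0,0,0],[0,0,0,0,0,0,0],[0,0,0,0,0,0,0],[0,0,0,0,0,0,0],[0,0,0,0,0,0,0],[0,0,0,0,0,0,0],[0,0,0,0,0,0,0],[0,0,0,0,0,0,0],[0,0,0,0,0,0,0],[0,0,0,0,0,0,0],[0,0,0,0,0,0,0],[0,0,0,0,0,0,0],[0,0,0,0,0,0,0],[0,0,0,0,0,0,0],[0,0,0,0,0,0,0]]'
python3 - <<'E'
from h import *
st(); c,W=tilt(); s=shot('side')
cv2.imwrite('pics/v6.png',np.hstack([cv2.resize(c['frame'][170:340,280:440],(400,425)),cv2.resize(s['frame'][120:290,230:390+0],(400,425))]))
E
```

```text
time_s: 35.0
tool_pos: [0.4677, 0.0137, 0.2196]
tool_rot: [-179.3, 0.6, -0.8]
force: [3.4, 0.1, -16.2]
grip_width: 0.0121
35.0 [0.4677 0.0137 0.2196] [-179.3    0.6   -0.8] w 0.0121 F [  3.4   0.1 -16.2]
tilt -0.3785175527755917 1712
```

View pics/v6.png

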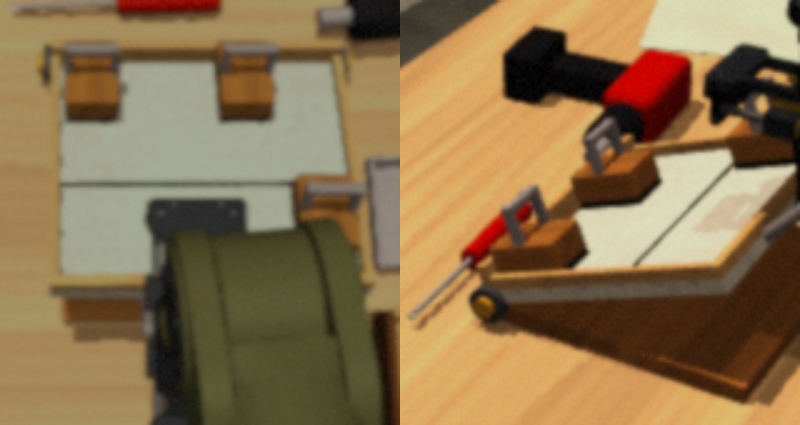

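The blocks in slots y=+0.085 and y=-0.056 slid to the low end (top-view crop (92,85) and (246,80)). The block at y=-0.113 stayed behind the line, at (330,205). Lowering the board.

```bash
python3 -m creep '[[-0.3,0,0.6,0,-0.01,0,0],[-0.35,0,0.8,0,0,0,0],[-0.35,0,0.8,0,0,0,0],[-0.35,0,0.8,0,0,0,0],[-0.3,0,0.8,0,0,0,0],[-0.3,0,0.8,0,0,0,0],[-0.25,0,0.8,0,0,0,0],[-0.2,0,0.8,0,0,0,0],[-0.2,0,0.8,0,0,0,0],[-0.2,0,0.8,0,0,0,0],[-0.15,0,0.8,0,0,0,0],[0,0,0,0,0,0,0]]' 60
python3 - <<'E'
from h import *
need(.4361,.014,.1111,-1); tilt()
E
```

```text
time_s: 36.3
tool_pos: [0.4457, 0.0152, 0.1641]
tool_rot: [179.5, 0.5, -0.7]
force: [1.3, -0.4, -11.3]
grip_width: 0.0127
36.3 [0.4457 0.0152 0.1641] [179.5   0.5  -0.7] w 0.0127 F [  1.3  -0.4 -11.3]
rotvec [0.008 0.008 0.006]
shift cm AFTER turn [-0.95  0.13  5.3 ]
shift cm now [-0.91  0.09  5.31]
tilt -0.1768169766407182 1722
```

```bash
python3 -m creep '[[-0.2,0,0.9,0.008,0.008,0,0],[-0.2,0,1,0,0,0,0],[-0.15,0,1,0,0,0,0],[-0.15,0,1,0,0,0,0],[-0.1,0,0.9,0,0,0,0],[-0.1,0,0.9,0,0,0,0],[0,0,0.6,0,0,0,0],[0,0,0,0,0,0,0]]' 60
python3 - <<'E'
from h import *
need(.4361,.014,.1111,-1); tilt()
E
```

```text
time_s: 37.15
tool_pos: [0.4357, 0.0152, 0.1111]
tool_rot: [179.6, 0.6, -0.7]
force: [0.6, -0.0, -11.3]
grip_width: 0.0124
37.1 [0.4357 0.0152 0.1111] [179.6   0.6  -0.7] w 0.0124 F [  0.6  -0.  -11.3]
rotvec [0.008 0.011 0.005]
shift cm AFTER turn [ 0.04  0.12 -0.  ]
shift cm now [ 0.04  0.12 -0.  ]
tilt 0.15085117969459538 1812
```

```bash
python3 -m creep '[[0,0,0.3,0,0,0,0],[0,0,0.3,0,0,0,0],[0,0,0.2,0,0,0,0],[0,0,0,0,0,0,0]]' 60
```

```text
time_s: 37.6
tool_pos: [0.4361, 0.0155, 0.1112]
tool_rot: [179.3, 1.0, -0.8]
force: [-0.2, 0.6, -11.2]
grip_width: 0.0126
```

```bash
python3 -m creep '[[0,0,0,0,0,0,0.4],[0,0,0,0,0,0,0.4],[0,0,0,0,0,0,0.4],[0,0,0,0,0,0,0.4],[0,0,0,0,0,0,0.4]]' 20
python3 - <<'E'
from h import *
st(); shot('top'); c=dict(np.load('last_top.npz')); W=world(c)
s=np.zeros(W.shape[:2],bool); s[200:285,308:405]=1
Q=W[s&(W[...,2]>.0)&(W[...,2]<.15)&(abs(W[...,0]-.58)<.04)&(abs(W[...,1]+.014)<.1)]; print(np.median(Q,0), np.percentile(Q[:,2],[5,25,75]),np.arctan(np.polyfit(Q[:,0],Q[:,2],1)[0]))
E
```

```text
time_s: 38.1
tool_pos: [0.4404, 0.015, 0.114]
tool_rot: [179.2, 0.4, -0.9]
force: [-0.1, 0.0, -0.3]
grip_width: 0.0337
38.1 [0.4404 0.015  0.114 ] [179.2   0.4  -0.9] w 0.0337 F [-0.1  0.  -0.3]
[ 0.58079941 -0.01708374  0.03851811] [0.03520038 0.03720434 0.0400281 ] -0.10437736004824383
```

```bash
python3 -m creep '[[-0.3,0,0,0,0,0,0.4],[0,0,-1,0,0,0,0.4],[0,0,-1.5,0,0,0,0.4],[0,0,-1.5,0,0,0,0.4],[0,0,-3,0,0,0,0.5],[0,0,-4,0,0,0,0.5],[0,0,-4,0,0,0,0.5],[0,3,0,0,0,0,0.5],[0,4,0,0,0,0,0.5],[0,4,0,0,0,0,0.5],[0,4,0,0,0,0,0.5],[0,4,0,0,0,0,0.5],[0,4,0,0,0,0,0.5],[0,0,0,0,0,0,0.5]]' 20
python3 - <<'E'
from h import *
st(); c=shot('top','t7.png'); W=world(c)
s=np.zeros(W.shape[:2],bool); s[180:300,290:425]=1
Q=W[s&(W[...,2]>.0)&(W[...,2]<.06)&(abs(W[...,0]-.58)<.06)&(abs(W[...,1]+.014)<.1)]; print(np.median(Q,0),np.arctan(np.polyfit(Q[:,0],Q[:,2],1)[0]))
P=W[s&(W[...,2]>.103)&(W[...,2]<.118)]; L=cv2.connectedComponents
for a,b in ((-.15,-.085),(-.085,-.01),(.02,.13)):
    q=P[(P[:,1]>a)&(P[:,1]<b)]
    if len(q): d=np.linalg.svd(q[:,:2]-q[:,:2].mean(0))[2][0]; print(q.mean(0).round(4),q.min(0).round(3),q.max(0).round(3),len(q),np.degrees(np.arctan(d[1]/d[0])))
# tray/tote walls
Z=W[...,2]
for nm,r in dict(tray=(225,285,422,524),tote=(285,350,425,542)).items():
    w=W[r[0]:r[1],r[2]:r[3]].reshape(-1,3); w=w[(w[:,2]>.014)&(w[:,2]<.075)]
    h=w[(w[:,2]>.05)]; print(nm,np.percentile(w,[1,99],axis=0).round(4).tolist(),len(w)); 
    m=w[w[:,2]<.03][:,:2].astype(np.float32); print(cv2.minAreaRect(m))
    if nm=='tote':
        for sgn in (1,-1):
            e=h[(h[:,1]*sgn>-.316*sgn)]; print('end',e.mean(0),len(e),e.min(0),e.max(0))
E
```

```text
time_s: 39.55
tool_pos: [0.4365, -0.2178, 0.2843]
tool_rot: [178.9, -0.2, -0.2]
force: [-0.0, 0.1, 0.4]
grip_width: 0.0433
39.5 [ 0.4365 -0.2178  0.2843] [178.9  -0.2  -0.2] w 0.0433 F [-0.   0.1  0.4]
[ 0.58205788 -0.00927749  0.03837199] -0.0017898200928469414
[ 0.5362 -0.1133  0.1108] [ 0.531 -0.137  0.105] [ 0.541 -0.09   0.116] 110 89.00574894749299
[ 0.6813 -0.0567  0.1104] [ 0.676 -0.081  0.106] [ 0.687 -0.033  0.115] 110 89.55148517661937
[0.683  0.0861 0.1105] [0.678 0.064 0.105] [0.688 0.109 0.115] 105 89.28590808796949
tray [[0.5257, -0.4096, 0.0142], [0.6378, -0.1851, 0.0264]] 478
((0.5820087194442749, -0.2983267605304718), (0.10831470042467117, 0.22551049292087555), 1.6377612352371216)
tote [[0.3724, -0.3926, 0.0152], [0.4867, -0.1822, 0.0639]] 604
((0.43000587821006775, -0.2943224310874939), (0.1121334657073021, 0.2237618863582611), 1.4806262254714966)
end [ 0.4267862  -0.18701184  0.05909559] 229 [ 0.37131082 -0.19316783  0.05010908] [ 0.48212544 -0.18192003  0.06591338]<stdin>:17: RuntimeWarning: Mean of empty slice.
  ret = um.true_divide(
Traceback (most recent call last):
ValueError: zero-size array to reduction operation minimum which has no identity
```

View pics/t7.png

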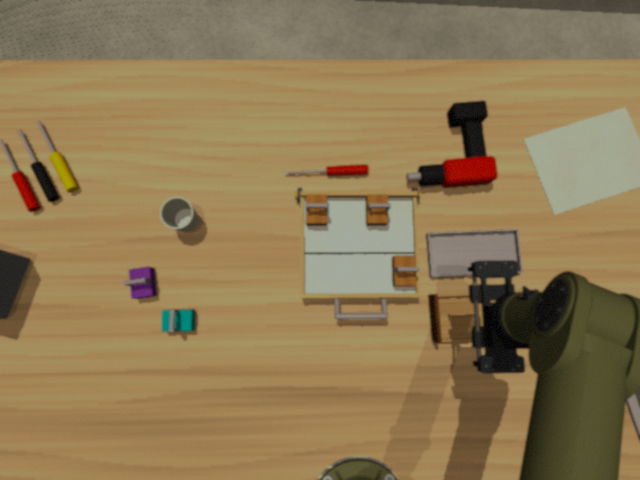

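The board is flat. The gripping block is at (404,270) and the slid ones at (317,208) and (377,208), all upright. Now fetch the gripping block.

```bash
python3 -m creep '[[3.3,-3.5,0,0.015,0,0.01,0.4],[3.3,-3.5,0,0,0,0,0.4],[3.3,-3.4,1,0,0,0,0.4],[0,0,3,0,0,0,0.4],[0,0,3,0,0,0,0.4],[0,0,0,0,0,0,0.4]]' 20
python3 - <<'E'
from h import *
need(.536,-.1133,.157,-1)
E
```

```text
time_s: 40.2
tool_pos: [0.5416, -0.0999, 0.2173]
tool_rot: [-179.9, -0.6, -0.4]
force: [0.0, 0.2, 0.6]
grip_width: 0.035
40.2 [ 0.5416 -0.0999  0.2173] [-179.9   -0.6   -0.4] w 0.035 F [0.  0.2 0.6]
rotvec [-0.001 -0.011  0.011]
shift cm AFTER turn [-0.54  1.35  6.03]
shift cm now [-0.62  1.35  6.03]
```

```bash
python3 -m creep '[[-0.6,1.35,0,0,-0.01,0.01,0.4],[0,0,1.5,0,0,0,0.4],[0,0,1.5,0,0,0,0.4],[0,0,0,0,0,0,0.4]]' 20
python3 - <<'E'
from h import *
need(.536,-.1133,.157,-1)
E
```

```text
time_s: 40.6
tool_pos: [0.5359, -0.1146, 0.1897]
tool_rot: [179.9, -0.3, -1.0]
force: [-0.2, 0.4, -0.4]
grip_width: 0.0352
40.6 [ 0.5359 -0.1146  0.1897] [179.9  -0.3  -1. ] w 0.0352 F [-0.2  0.4 -0.4]
rotvec [ 0.001 -0.005 -0.   ]
shift cm AFTER turn [ 0.01 -0.13  3.27]
shift cm now [-0.01 -0.14  3.27]
```

```bash
python3 -m creep '[[0,-0.1,1.2,0,0,0,0.4],[0,0,1.2,0,0,0,0.4],[0,0,0.8,0,0,0,0.4],[0,0,0,0,0,0,0],[0,0,0,0,0,0,0],[0,0,0,0,0,0,0],[0,0,0,0,0,0,0],[0,0,0,0,0,0,0],[0,0,0,0,0,0,0],[0,0,-1,0,0,0,0],[0,0,-3,0,0,0,0],[0,0,-3,0,0,0,0],[0,0,-3,0,0,0,0],[0,0,0,0,0,0,0]]' 20
python3 - <<'E'
from h import *
need(.428,-.30,.22,0)
E
```

```text
time_s: 42.0
tool_pos: [0.5354, -0.1131, 0.2611]
tool_rot: [180.0, -0.3, -1.0]
force: [1.2, -0.3, -0.3]
grip_width: 0.0099
42.0 [ 0.5354 -0.1131  0.2611] [180.   -0.3  -1. ] w 0.0099 F [ 1.2 -0.3 -0.3]
rotvec [ 0.    -0.005 -0.017]
shift cm AFTER turn [-10.74  18.69   4.11]
shift cm now [-10.43  18.87   4.06]
```

```bash
python3 -m creep '[[-2.1,3.7,0,0,0,0,0],[-2.1,3.7,0,0,0,0,0],[-2.1,3.7,0,0,0,0,0],[-2.1,3.7,0,0,0,0,0],[-2.1,3.8,0,0,0,0,0],[0,0,2,0,0,0,0],[0,0,2,0,0,0,0],[0,0,0,0,0,0,0]]' 20
python3 - <<'E'
from h import *
need(.428,-.30,.123,0)
E
```

```text
time_s: 42.8
tool_pos: [0.423, -0.3033, 0.2204]
tool_rot: [179.9, -0.5, -0.9]
force: [-0.1, -0.5, -1.5]
grip_width: 0.0095
42.8 [ 0.423  -0.3033  0.2204] [179.9  -0.5  -0.9] w 0.0095 F [-0.1 -0.5 -1.5]
rotvec [ 0.002 -0.009 -0.015]
shift cm AFTER turn [ 0.5  -0.33  9.74]
shift cm now [ 0.41 -0.36  9.74]
```

```bash
python3 -m creep '[[0.4,-0.3,1.5,0,-0.009,0,0],[0,0,1.8,0,0,0,0],[0,0,1.8,0,0,0,0],[0,0,1.5,0,0,0,0],[0,0,1,0,0,0,0],[0,0,0,0,0,0,0]]' 20
python3 - <<'E'
from h import *
need(.428,-.30,.122,0)
E
```

```text
time_s: 43.4
tool_pos: [0.4317, -0.2964, 0.142]
tool_rot: [179.9, -0.1, -0.5]
force: [-0.6, 0.7, -0.5]
grip_width: 0.0094
43.4 [ 0.4317 -0.2964  0.142 ] [ 1.799e+02 -1.000e-01 -5.000e-01] w 0.0094 F [-0.6  0.7 -0.5]
rotvec [ 0.002 -0.001 -0.008]
shift cm AFTER turn [-0.37  0.36  2.  ]
shift cm now [-0.37  0.36  2.  ]
```

```bash
python3 -m creep '[[-0.4,0.3,0.6,0,0,0,0],[-0.1,0,0.6,0,0,0,0],[0,0,0.4,0,0,0,0],[0,0,0.3,0,0,0,0],[0,0,0,0,0,0,0]]' 20
```

```text
time_s: 43.9
tool_pos: [0.4279, -0.2999, 0.1234]
tool_rot: [179.8, -0.2, -0.4]
force: [-0.0, -0.0, -1.2]
grip_width: 0.0095
```

```bash
python3 -m creep '[[0,0,0.2,0,0,0,0],[0,0,0,0,0,0,0.4],[0,0,0,0,0,0,0.4],[0,0,0,0,0,0,0.4],[0,0,0,0,0,0,0.4],[0,0,-2,0,0,0,0.4],[0,0,-4,0,0,0,0.4],[0,0,-5,0,0,0,0.4],[0,0,-4,0,0,0,0.4],[3.1,-3,0,0,0,0,0.4],[3.1,-3,0,0,0,0,0.4],[3.1,-3,0,0,0,0,0.4],[3.1,-3,0,0,0,0,0.4],[3.1,-3,0,0,0,0,0.4],[3.1,-3,0,0,0,0,0.4],[3.1,-3,0,0,0,0,0.4],[3.1,-3,0,0,0,0,0.4],[0,0,0,0,0,0,0.4]]' 20
python3 - <<'E'
from h import *
need(.682,-.0567,.2,-1)
c=shot('top'); W=world(c)
s=np.zeros(W.shape[:2],bool); s[290:350,425:542]=1
P=W[s&(W[...,2]>.066)&(W[...,2]<.085)]; print('in tote',P.mean(0),P.min(0),P.max(0),len(P))
E
```

```text
time_s: 45.7
tool_pos: [0.6873, -0.0578, 0.2809]
tool_rot: [179.6, -0.7, -1.1]
force: [0.2, 0.3, -0.7]
grip_width: 0.0351
45.7 [ 0.6873 -0.0578  0.2809] [179.6  -0.7  -1.1] w 0.0351 F [ 0.2  0.3 -0.7]
rotvec [ 0.007 -0.011 -0.002]
shift cm AFTER turn [-0.54 -0.1   8.09]
shift cm now [-0.63 -0.15  8.08]<stdin>:5: RuntimeWarning: Mean of empty slice.
  ret = um.true_divide(
Traceback (most recent call last):
ValueError: zero-size array to reduction operation minimum which has no identity
```

```bash
python3 -m creep '[[-0.6,0,2,0.007,-0.011,0,0.4],[0,0,3,0,0,0,0.4],[0,0,2,0,0,0,0.4],[0,0,1.3,0,0,0,0.4],[0,0,0,0,0,0,0.4]]' 20
python3 - <<'E'
from h import *
need(.682,-.0567,.157,-1)
c=shot('side','s8.png'); W=world(c)
cv2.imwrite('pics/s8c.png',cv2.resize(c['frame'][90:290,230:510],(784,560)))
P=W[(abs(W[...,0]-.428)<.05)&(abs(W[...,1]+.3)<.09)&(W[...,2]>.064)&(W[...,2]<.085)]; print('tote bar',P.mean(0),len(P))
E
```

```text
time_s: 46.25
tool_pos: [0.6786, -0.0676, 0.1967]
tool_rot: [179.5, 0.0, -1.6]
force: [-0.5, -0.2, 0.2]
grip_width: 0.0348
46.2 [ 0.6786 -0.0676  0.1967] [179.5   0.   -1.6] w 0.0348 F [-0.5 -0.2  0.2]
rotvec [ 0.008  0.    -0.01 ]
shift cm AFTER turn [ 0.32 -1.09  3.97]
shift cm now [ 0.31 -1.13  3.96]
tote bar [ 0.42772907 -0.29178674  0.07275557] 62
```

View pics/s8c.png

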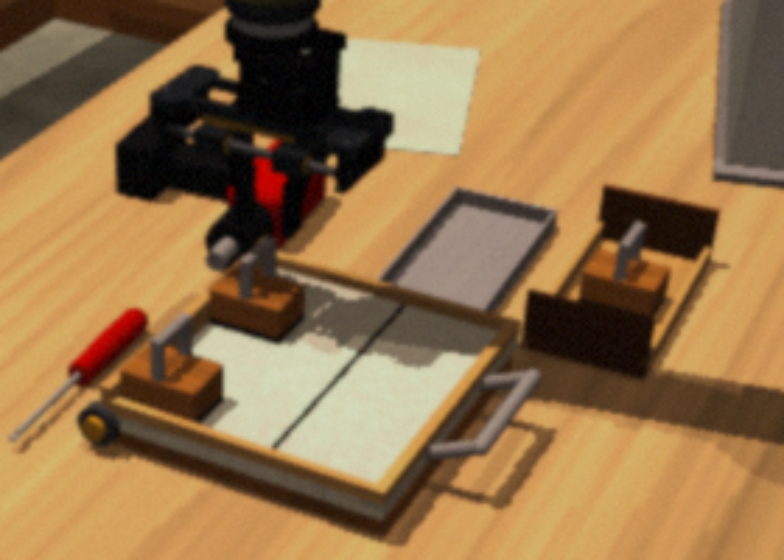

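The gripping block stands in the tote, at crop (625,275). Both slick blocks are on the board, at (255,295) and (170,370), and the gripper is above the first.

```bash
python3 -m creep '[[0.3,-1.1,0,0.008,0,-0.01,0.4],[0,0,0.8,0,0,0,0.4],[0,0,0.8,0,0,0,0.4],[0,0,0,0,0,0,0.4]]' 20
python3 - <<'E'
from h import *
need(.6815,-.0567,.157,-1)
E
```

```text
time_s: 46.7
tool_pos: [0.6846, -0.0561, 0.1851]
tool_rot: [180.0, -0.5, -1.0]
force: [-0.1, -0.1, -0.6]
grip_width: 0.0346
46.7 [ 0.6846 -0.0561  0.1851] [180.   -0.5  -1. ] w 0.0346 F [-0.1 -0.1 -0.6]
rotvec [ 0.    -0.008 -0.001]
shift cm AFTER turn [-0.31  0.06  2.81]
shift cm now [-0.33  0.06  2.81]
```

```bash
python3 -m creep '[[-0.3,0,1,0,0,0,0.4],[0,0,1,0,0,0,0.4],[0,0,0.7,0,0,0,0.4],[0,0,0,0,0,0,0],[0,0,0,0,0,0,0],[0,0,0,0,0,0,0],[0,0,0,0,0,0,0],[0,0,0,0,0,0,0],[0,0,0,0,0,0,0],[0,0,-1,0,0,0,0],[0,0,-3,0,0,0,0],[0,0,-3,0,0,0,0],[0,0,-3,0,0,0,0],[0,0,0,0,0,0,0]]' 20
python3 - <<'E'
from h import *
need(.582,-.338,.22,0)
E
```

```text
time_s: 48.1
tool_pos: [0.6803, -0.0561, 0.2599]
tool_rot: [-180.0, -0.4, -1.0]
force: [-0.2, 0.1, -0.9]
grip_width: 0.0098
48.1 [ 0.6803 -0.0561  0.2599] [-180.    -0.4   -1. ] w 0.0098 F [-0.2  0.1 -0.9]
rotvec [ 0.    -0.006 -0.018]
shift cm AFTER turn [-9.83 28.19  3.99]
shift cm now [-9.35 28.36  3.94]
```

```bash
python3 -m creep '[[-1.4,4,0,0,0,0,0],[-1.4,4,0,0,0,0,0],[-1.4,4,0,0,0,0,0],[-1.4,4,0,0,0,0,0],[-1.4,4,0,0,0,0,0],[-1.4,4,0,0,0,0,0],[-1.2,4,0,0,0,-0.015,0],[0,0,2,0,0,0,0],[0,0,2,0,0,0,0],[0,0,0,0,0,0,0]]' 20
python3 - <<'E'
from h import *
need(.582,-.338,.123,0)
E
```

```text
time_s: 49.1
tool_pos: [0.5748, -0.3448, 0.2149]
tool_rot: [-180.0, -0.4, 0.0]
force: [-0.4, -0.3, -1.7]
grip_width: 0.0095
49.1 [ 0.5748 -0.3448  0.2149] [-180.    -0.4    0. ] w 0.0095 F [-0.4 -0.3 -1.7]
rotvec [-0.    -0.007  0.   ]
shift cm AFTER turn [ 0.72 -0.68  9.19]
shift cm now [ 0.65 -0.68  9.2 ]
```

```bash
python3 -m creep '[[0.6,-0.6,1.5,0,-0.007,0,0],[0,0,1.8,0,0,0,0],[0,0,1.8,0,0,0,0],[0,0,1.3,0,0,0,0],[0,0,0.8,0,0,0,0],[0,0,0,0,0,0,0]]' 20
python3 - <<'E'
from h import *
need(.582,-.338,.123,0)
E
```

```text
time_s: 49.7
tool_pos: [0.5858, -0.3323, 0.1405]
tool_rot: [-179.9, -0.2, 0.4]
force: [-0.5, 0.6, -1.1]
grip_width: 0.0097
49.7 [ 0.5858 -0.3323  0.1405] [-179.9   -0.2    0.4] w 0.0097 F [-0.5  0.6 -1.1]
rotvec [-0.002 -0.003  0.007]
shift cm AFTER turn [-0.38  0.57  1.75]
shift cm now [-0.39  0.57  1.75]
```

```bash
python3 -m creep '[[-0.4,0.6,0.6,0,0,0,0],[0,0,0.5,0,0,0,0],[0,0,0.4,0,0,0,0],[0,0,0.2,0,0,0,0],[0,0,0,0,0,0,0]]' 20
python3 - <<'E'
from h import *
need(.582,-.338,.123,0)
E
```

```text
time_s: 50.2
tool_pos: [0.5829, -0.3396, 0.1245]
tool_rot: [180.0, -0.4, 0.4]
force: [0.1, -0.1, -1.7]
grip_width: 0.0095
50.2 [ 0.5829 -0.3396  0.1245] [180.   -0.4   0.4] w 0.0095 F [ 0.1 -0.1 -1.7]
rotvec [ 0.    -0.006  0.007]
shift cm AFTER turn [-0.09 -0.16  0.15]
shift cm now [-0.09 -0.16  0.15]
```

```bash
python3 -m creep '[[0,0,0.15,0,0,0,0],[0,0,0.1,0,0,0,0],[0,0,0,0,0,0,0.4],[0,0,0,0,0,0,0.4],[0,0,0,0,0,0,0.4],[0,0,0,0,0,0,0.4],[0,0,-2,0,0,0,0.4],[0,0,-4,0,0,0,0.4],[0,0,-5,0,0,0,0.4],[0,0,-4,0,0,0,0.4],[0,0,0,0,0,0,0.4]]' 20
python3 -m creep '[[1,-4.2,0,0,0,0,0.4],[1,-4.2,0,0,0,0,0.4],[1,-4.2,0,0,0,0,0.4],[1,-4.2,0,0,0,0,0.4],[1,-4.2,0,0,0,0,0.4],[1,-4.2,0,0,0,0,0.4],[1,-4.2,0,0,0,0,0.4],[1,-4.2,0,0,0,0,0.4],[1,-4.2,0,0,0,0,0.4],[1,-4.2,0,0,0,0.02,0.4],[0,0,0,0,0,0,0.4]]' 20
python3 - <<'E'
from h import *
need(.683,.086,.2,-1)
E
```

```text
time_s: 51.3
tool_pos: [0.5822, -0.3391, 0.2779]
tool_rot: [180.0, -0.4, 0.4]
force: [-0.2, -0.1, -0.2]
grip_width: 0.0346
time_s: 52.4
tool_pos: [0.6831, 0.0929, 0.2741]
tool_rot: [179.8, -0.5, -1.3]
force: [0.1, 0.8, 0.8]
grip_width: 0.0347
52.4 [0.6831 0.0929 0.2741] [179.8  -0.5  -1.3] w 0.0347 F [0.1 0.8 0.8]
rotvec [ 0.003 -0.008 -0.004]
shift cm AFTER turn [0.01 0.69 7.41]
shift cm now [-0.05  0.66  7.41]
```

```bash
python3 -m creep '[[0,0.7,1.5,0,-0.008,0,0.4],[0,0,2,0,0,0,0.4],[0,0,2,0,0,0,0.4],[0,0,1.5,0,0,0,0.4],[0,0,0,0,0,0,0.4]]' 20
python3 - <<'E'
from h import *
need(.683,.086,.157,-1)
c=shot('side'); W=world(c)
P=W[(abs(W[...,0]-.683)<.05)&(abs(W[...,1]-.086)<.04)&(W[...,2]>.098)&(W[...,2]<.115)]; print('board bar',P.mean(0),len(P))
P=W[(abs(W[...,0]-.582)<.05)&(abs(W[...,1]+.338)<.04)&(W[...,2]>.064)&(W[...,2]<.085)]; print('tray bar',P.mean(0),len(P))
E
```

```text
time_s: 52.9
tool_pos: [0.6819, 0.0797, 0.196]
tool_rot: [179.6, 0.3, -1.4]
force: [-0.4, 0.2, 0.2]
grip_width: 0.0351
52.9 [0.6819 0.0797 0.196 ] [179.6   0.3  -1.4] w 0.0351 F [-0.4  0.2  0.2]
rotvec [ 0.007  0.005 -0.007]
shift cm AFTER turn [ 0.1  -0.63  3.9 ]
shift cm now [ 0.12 -0.66  3.89]
board bar [0.68112701 0.09307538 0.10601568] 99
tray bar [ 0.58301698 -0.33323893  0.07175411] 57
```

```bash
python3 -m creep '[[0.1,-0.6,0.5,0.007,0.005,0,0.4],[0,0,0.6,0,0,0,0.4],[0,0,0,0,0,0,0.4]]' 20
python3 - <<'E'
from h import *
need(.683,.0865,.157,-1)
E
```

```text
time_s: 53.25
tool_pos: [0.6848, 0.0847, 0.1872]
tool_rot: [-180.0, -0.3, -1.5]
force: [-0.2, 0.3, -0.6]
grip_width: 0.0349
53.2 [0.6848 0.0847 0.1872] [-180.    -0.3   -1.5] w 0.0349 F [-0.2  0.3 -0.6]
rotvec [-0.001 -0.005 -0.009]
shift cm AFTER turn [-0.18 -0.18  3.02]
shift cm now [-0.2  -0.18  3.02]
```

```bash
python3 -m creep '[[-0.2,-0.2,1.1,0,0,-0.009,0.4],[0,0,1.1,0,0,0,0.4],[0,0,0.7,0,0,0,0.4],[0,0,0,0,0,0,0],[0,0,0,0,0,0,0],[0,0,0,0,0,0,0],[0,0,0,0,0,0,0],[0,0,0,0,0,0,0],[0,0,0,0,0,0,0],[0,0,-1,0,0,0,0],[0,0,-3,0,0,0,0],[0,0,-3,0,0,0,0],[0,0,-3,0,0,0,0],[0,0,0,0,0,0,0]]' 20
python3 -m creep '[[-1.2,4.3,0,0,0,0,0],[-1.2,4.3,0,0,0,0,0],[-1.2,4.3,0,0,0,0,0],[-1.2,4.3,0,0,0,0,0],[-1.2,4.3,0,0,0,0,0],[-1.2,4.3,0,0,0,0,0],[-1.2,4.3,0,0,0,0,0],[-1.2,4.3,0,0,0,-0.018,0],[0,0,0,0,0,0,0]]'
python3 - <<'E'
from h import *
need(.582,-.262,.2,0)
E
```

```text
time_s: 54.65
tool_pos: [0.6823, 0.0873, 0.2615]
tool_rot: [-179.9, -0.3, -0.9]
force: [-0.3, 0.6, -0.3]
grip_width: 0.0099
time_s: 55.55
tool_pos: [0.5767, -0.2655, 0.2569]
tool_rot: [-179.9, -0.4, 0.5]
force: [-0.4, -0.7, -0.5]
grip_width: 0.0097
55.5 [ 0.5767 -0.2655  0.2569] [-179.9   -0.4    0.5] w 0.0097 F [-0.4 -0.7 -0.5]
rotvec [-0.002 -0.006  0.009]
shift cm AFTER turn [ 0.53 -0.35  5.69]
shift cm now [ 0.5  -0.34  5.69]
```

```bash
python3 -m creep '[[0.3,0,2,0,-0.006,0.009,0],[0,0,2,0,0,0,0],[0,0,1.7,0,0,0,0],[0,0,1.5,0,0,0,0],[0,0,1.3,0,0,0,0],[0,0,0,0,0,0,0]]' 20
python3 - <<'E'
from h import *
need(.582,-.262,.123,0)
E
```

```text
time_s: 56.15
tool_pos: [0.5796, -0.2614, 0.1611]
tool_rot: [-179.7, 0.2, 0.0]
force: [-0.1, 0.6, -1.3]
grip_width: 0.0096
56.1 [ 0.5796 -0.2614  0.1611] [-179.7    0.2    0. ] w 0.0096 F [-0.1  0.6 -1.3]
rotvec [-0.006  0.004  0.   ]
shift cm AFTER turn [0.24 0.06 3.81]
shift cm now [0.26 0.08 3.81]
```

```bash
python3 -m creep '[[0,0,1,-0.006,0.004,0,0],[0,0,1,0,0,0,0],[0,0,0.8,0,0,0,0],[0,0,0.6,0,0,0,0],[0,0,0.3,0,0,0,0],[0,0,0,0,0,0,0]]' 20
python3 - <<'E'
from h import *
need(.582,-.262,.123,0)
E
```

```text
time_s: 56.75
tool_pos: [0.5812, -0.2606, 0.1224]
tool_rot: [179.9, -0.2, 0.1]
force: [1.5, 0.4, -1.1]
grip_width: 0.0097
56.8 [ 0.5812 -0.2606  0.1224] [ 1.799e+02 -2.000e-01  1.000e-01] w 0.0097 F [ 1.5  0.4 -1.1]
rotvec [ 0.002 -0.003  0.002]
shift cm AFTER turn [ 0.08  0.14 -0.06]
shift cm now [ 0.08  0.14 -0.06]
```

Release, retreat and do a final check.

```bash
python3 -m creep '[[0,0,0.1,0,0,0,0],[0,0,0,0,0,0,0.4],[0,0,0,0,0,0,0.4],[0,0,0,0,0,0,0.4],[0,0,0,0,0,0,0.4],[0,0,-2,0,0,0,0.4],[0,0,-4,0,0,0,0.4],[0,0,-5,0,0,0,0.4],[0,0,-5,0,0,0,0.4],[0,-4,0,0,0,0,0.4],[0,-4,0,0,0,0,0.4],[0,-4,0,0,0,0,0.4],[0,-4,0,0,0,0,0.4],[0,-4,0,0,0,0,0.4],[0,-4,0,0,0,0,0.4],[0,-4,0,0,0,0,0.4],[0,-4,0,0,0,0,0.4],[0,0,0,0,0,0,0.4],[0,0,0,0,0,0,0.4]]' 20
python3 - <<'E'
from h import *
c=shot('top','t9.png'); W=world(c)
for nm,(x,y) in dict(tote=(.428,-.3),tray1=(.582,-.338),tray2=(.582,-.262)).items():
    P=W[(abs(W[...,0]-x)<.05)&(abs(W[...,1]-y)<.034)&(W[...,2]>.068)&(W[...,2]<.085)]; print(nm,P.mean(0).round(4) if len(P) else None,len(P))
s=np.zeros(W.shape[:2],bool); s[200:295,308:415]=1
Q=W[s&(W[...,2]>0)&(W[...,2]<.06)&(W[...,1]<-.03)&(W[...,0]>.5)&(W[...,0]<.7)]; print(np.median(Q,0),np.polyfit(Q[:,0],Q[:,2],1))
d=shot('side'); cv2.imwrite('pics/f.png',np.vstack([c['frame'][170:350,120:560],d['frame'][110:300,190:630]]))
E
```

```text
time_s: 58.65
tool_pos: [0.5815, 0.0698, 0.2907]
tool_rot: [179.7, -0.7, -0.2]
force: [0.1, -0.7, -0.3]
grip_width: 0.0353
tote [ 0.4279 -0.2996  0.0761] 110
tray1 [ 0.5833 -0.3389  0.0765] 93
tray2 [ 0.5818 -0.2595  0.0763] 91
[ 0.63046928 -0.12942032  0.03869254] [0.00719714 0.03463532]
```

View pics/f.png

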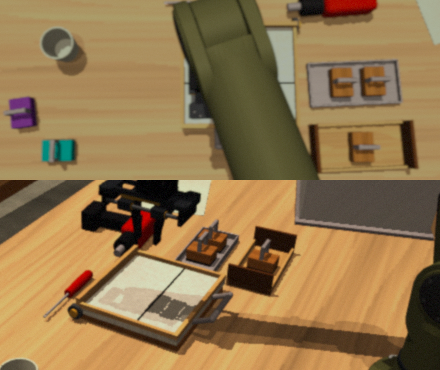

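Two blocks stand in the steel tray and one in the tote. The board is flat, the bystanders are undisturbed and the arm is clear.

```bash
python3 -c "
from cell import order; print(order.sign_off())"
```

```text
the job is handed in; nothing more can be done
None
```

The job is handed in, at about 59 s of the 210 s allowed; sign-off reports no verdict.

- **Test:** I lowered the board, set the three orange blocks behind the black line, and lifted the board to its upper stop (measured about 0.38 rad). I held it there for about 2 s. Two blocks slid to the low end and one stayed.
- **Sorting:** I lowered the board, put the block that gripped in the wooden tote, and put the two that slid in the steel tray.

**Last checks:**
- The bar tops of all three blocks measured 76–77 mm above the table, as expected for blocks standing upright on the tray and tote floors.
- The board was flat (slope about 0.007 rad), and the gripper was open, touching nothing.
- In the pictures the screwdriver, cup, drill and the purple and turquoise look-alikes appeared undisturbed.

**Readings that disagreed:**
- The gripper showed 12–13 mm on the 14 mm handle.
- One automatic tilt reading gave +0.15 rad while the arm blocked the view. Later clear views of the board showed it flat.
- The wrist showed a steady -11 N at the bottom stop, which went away when I released the handle.

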